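Walk the power unit into its desk dock and switch on

ROBOT

A 6-joint arm with a two-finger parallel gripper is mounted at the origin on the work surface. World frame = base frame: x ahead of the robot, y to its left, z up, the work surface at z = 0. Lengths are in m, angles in degrees, forces in N, time in s.
With the tool pointing down it reaches from about 0.3 to 0.85 m from the base axis. Payload 5.4 kg.
Tool frame: the origin (TCP) lies on the centre line of the jaws, within the pads' length; the fingertips stand 11 mm ahead of it and the grasp point (between the pads) lies 8 mm behind it (ctrl.tip_extent is the distance from the TCP to the fingertips, in m); z points along the fingers, x is the direction in which the jaws open and shut, and the axes are right-handed (so a half turn about z gives the same grasp; the last joint's range is limited). The gripper opens to 85 mm and grips with 20 to 120 N. Pads are 22 mm wide; open, the fingers measure 114 mm over their backs; the gripper's body (76 mm by 85 mm) begins 54 mm behind the grasp point. The pads swing forward as they close: fully open they stand 13 mm farther back than shut.
Start: joints at [-77.412, 9.076, 91.501, -0, 79.423, -12.038], TCP at [0.24, -0.523, 0.242] pointing down, gripper open.
Joint ranges: [-166.64, 166.64], [-54.1, 131.32], [10.49, 154.53], [-73.88, 253.88], [9.74, 151.15], [-171.62, 171.62]. Speed limits (degrees/s): [147.25, 147.25, 180, 180, 180, 180].

INTERFACE

Orientations are given as a 3x3 rotation matrix whose columns are the frame's x, y, z axes.
In Python, from bench import ctrl gives the robot as it stands.
- The arm moves only by the tool apply_moves, never from a script. Its argument "moves" is a list of rows, each a list of 3 entries, a list of its own where there are three numbers: the closure, from 0 (fully open) to 1 (shut), then the shift along the tool's x, y, z in m, then the turn about the tool's z in degrees. A call has 1 to 10 rows; each row shifts and turns the pose as measured when the row begins, along the tool's axes as they then stand; what a row does not reach is not made up. A row lasts 1/8 s, in which the tool goes at most 62.5 mm and 10.7 degrees, less where a joint would pass 70% of its speed; a pose out of reach is approached as far as the arm can. A call is refused whole if a number of a shift passes 0.0625 or a number of a turn 10.7, either way. A call with a gripper value outside its range is refused whole. The fingers move at their own pace and stop on an object; "grip_force" is the grip in N (left out, the last holds). Time passes only in rows, so rows that do not move let the fingers close. It gives the time, the measured TCP pose, the force and the opening at its end, in the units of the state.
- ctrl.observe(): the state, without advancing time (a new reading comes with each control period).
- ctrl.read_camera(name): name is "side" or "top"; returns a dict with "frame" (384x512x3 uint8, red, green, blue), "range_z" (384x512 float32, m along the optical axis (not along the pixel's ray), 0 where there is no reading), "camera_matrix" (3x3 intrinsics, pixels), "extrinsics" (4x4, takes a point from camera to world coordinates). Camera axes: x right, y down, z forward; pixel columns grow to the right and rows downward; lengths in m; the calibration is good to about 2 mm. A picture is of the moment at which its call begins.
- ctrl.finish_job(): hands the job in, once; it reports no verdict.
The state is a dict: "t": time; "qpos": joint angles; "joint_velocities": joint speeds; "effort": joint torques, N m; "eef_pos": TCP position; "tcp_rot": TCP orientation; "contact_force": force on the tool from outside, world axes, zero at the start; "torque": the same for the moment, N m; "opening": finger opening in m.
Only numpy, scipy, OpenCV 4.12 (cv2) and the standard library are available. Lean on these libraries where they do the work, as an engineer would, in place of code of your own. Each camera call takes 0.05 s, during which the arm holds its last target.

TASK

Walk the heavy white power unit forward across the desk into its dock by pushing its two rear corners in turn, firmly but gently, keeping off the socket panel between them and never letting it swing far out of line, until both brass contacts are pushed fully home. Then throw the red-tipped supply switch over to the far side to turn it on. Leave everything else on the desk where it is.

Things in the scene. Friction and masses are not known exactly. Their poses are not given: they have to be found in the camera images.
- power_unit: power unit: white flat-bottomed box 110 deep (x) x 200 wide (y) x 60 mm high, 1.2-1.6 kg, loose on the desk (friction 0.35-0.55). Origin: centre of its underside; +x forward, to the dock; rear face at x = -55 mm, facing the robot. A corner push slides it with 3-11 N; over 25 N is too rough. Between the rails a one-corner push cocks it until it binds and the force climbs: then push the other
- rear_left (a point): where to push the rear left (+y) corner: on the unit's rear face at x = -55, y = +78 mm, 35 mm above the desk, on a thin orange marking 46 mm wide
- rear_right (a point): the same at the rear right (-y) corner: x = -55, y = -78 mm, 35 mm up, on the other orange marking
- socket_panel: fragile black socket panel in the middle of the unit's rear face: 64 mm wide (y = -32 to +32 mm of the unit), sticking out 17 mm behind the rear face, 12 to 50 mm above the desk. Not to be pushed. Origin: on the rear face, in its middle, at desk level
- dock: dock fixed to the desk. Origin: middle of the bay's mouth, desk level; +x into the bay (away from the robot), +y left. Aluminium guide rails 28 mm high from x = 0 to 50 mm, inner faces at y = +-110 mm: 10 mm free each side of the unit; before the mouth they flare out about 16 mm, back to x = -52 mm. No floor: the unit slides on the desk. Past the rails lie low ledges
- contact_left (a joint): travel (m) of the left brass contact: a block 34 mm wide at y = +70 mm of the dock, 16-36 mm above the desk, that sticks out 8 mm from the bar and is pushed in (0 at first, grows) by the unit's front face against about 2 N of friction; it stays where pushed. Fully home: 0.008, flush with the bar
- contact_right (a joint): the same for the right brass contact, at y = -70 mm of the dock
- switch (a joint): angle (rad) of the supply switch's lever: 0 leaning to the robot's side (off), 1.0 leaning to the far side (on); it stays where it is left, about 1 N at the tip
- switch_tip (a point): centre of the 26 mm red ball at the end of the switch's lever. The lever, 70 mm long, pivots 22 mm above the desk over the middle of its block and swings 1.0 rad, 67 mm at the tip, towards the block's +x; ball centre 83 mm above the desk at either end, 92 mm at mid-swing
- switch_base: the switch's grey block, 70 x 50 x 25 mm, fixed to the desk beside the dock, on its left or its right. Origin: centre of its underside; +x is the way the lever is thrown to turn on
- stop_nominal (a point): middle of the near face of the black bar at the bay's far end (180 mm wide, 47 mm high), the hard stop, as nominally set: x = 98 mm of the dock, desk level. The bar is adjustable and really stands anywhere up to 8 mm nearer or farther, unmeasured: feel for it. So the unit is home with its origin at x = 35 to 51 mm of the dock
- pen_pot: bystander: blue pen pot, 72 mm across, 95 mm high, on the other side of the dock. Origin: centre of its underside
- mug: bystander: white mug, 80 mm across, 90 mm high. Origin: centre of its underside
- pill_jar: bystander: white jar with a green cap, 54 mm across, 85 mm high. Origin: centre of its underside
- mouse: bystander: black computer mouse, 33 mm high. Origin: underside
- stapler: bystander: blue stapler, 130 mm long, 50 mm high. Origin: centre of its underside
- rx_boxes: bystander: small paper-white medicine carton, 50 x 110 x 45 mm. Origin: centre of its underside
Things that resemble listed ones, but are neither listed nor needed, are in the scene too. Of the things like the switch_base, leave any that is orange; of the rest the larger one is meant.

How it is judged:
By the outcome, as a careful person would: the job done as asked, in the order asked, and still so for the second after the job is handed in, with the robot touching nothing.
It also fails if it takes over 72 s, if anything falls off the work surface, if the arm or the gripper's body presses on something with over 40 N, if the wrist force passes 120 N, or if a joint passes its speed limit or range.

## Working session

There is one attempt and no reset: what is moved stays moved. The work goes in short steps, Python scripts to look and compute and a tool call to move; the robot and the scene stay as the last step left them, time stands still between calls to the robot, and variables do not carry over. Pictures are saved under pics/ and viewed, and the job is handed in when it is done.

Besides the shell and the picture viewer there is one more tool, called by a JSON object that holds its "name" and its "arguments". apply_moves: Moves the arm, as the interface text tells. Its arguments: {"type":"object","properties":{"moves":{"type":"array","items":{"type":"array"}},"grip_force":{"type":"number"}},"required":["moves"]}

```bash
ls; mkdir -p pics; python3 - <<'E'
from bench import ctrl
import cv2,numpy as np
s=ctrl.observe();print(s)
for n in("side","top"):
    c=ctrl.read_camera(n)
    np.savez(f"{n}0.npz",**c)
    cv2.imwrite(f"pics/{n}0.png",cv2.resize(c["frame"][:,:,::-1],(800,600),interpolation=cv2.INTER_CUBIC))
    print(n,c["camera_matrix"],c["extrinsics"])
E
```

```text
pics
{'t': 0.0, 'qpos': array([-7.74102165e+01,  9.11274402e+00,  9.15756453e+01,  1.32679292e-03,
        7.94246450e+01, -1.20393807e+01]), 'joint_velocities': array([ 0.00613729, -0.03036216, -0.0382714 , -0.00030509, -0.00895913,
       -0.02391456]), 'effort': array([ 9.86370687e-04, -3.96000659e+01, -3.31429374e+01, -1.80960842e-04,
        8.52939062e-03,  5.61678405e-06]), 'eef_pos': array([ 0.23946433, -0.52209145,  0.24128564]), 'tcp_rot': array([[ 4.16739275e-01, -9.09025968e-01, -4.07797658e-04],
       [-9.09024022e-01, -4.16739249e-01,  1.93034591e-03],
       [-1.92467985e-03, -4.33753089e-04, -9.99998054e-01]]), 'contact_force': array([ 0.51460426, -0.57827709, -0.31146494]), 'torque': array([-0.02053959,  0.02369011,  0.00603871]), 'opening': 0.08527395148266784}
side [[492.98879177   0.         256.68577952]
 [  0.         492.98879177 199.77324571]
 [  0.           0.           1.        ]] [[-0.79421737 -0.29250833  0.5325952  -0.34096916]
 [-0.60748363  0.40171525 -0.68526527  1.13261664]
 [-0.01350581 -0.86779245 -0.49674326  0.89586062]
 [ 0.          0.          0.          1.        ]]
top [[478.250641    0.        257.3099428]
 [  0.        478.250641  191.7242118]
 [  0.          0.          1.       ]] [[ 4.83628733e-04 -9.96041864e-01  8.88840286e-02  4.09227083e-01]
 [-9.99991541e-01 -8.44771536e-04 -4.02550581e-03  9.42461301e-03]
 [ 4.08465901e-03 -8.88813299e-02 -9.96033847e-01  1.68193915e+00]
 [ 0.00000000e+00  0.00000000e+00  0.00000000e+00  1.00000000e+00]]
```

View pics/side0.png

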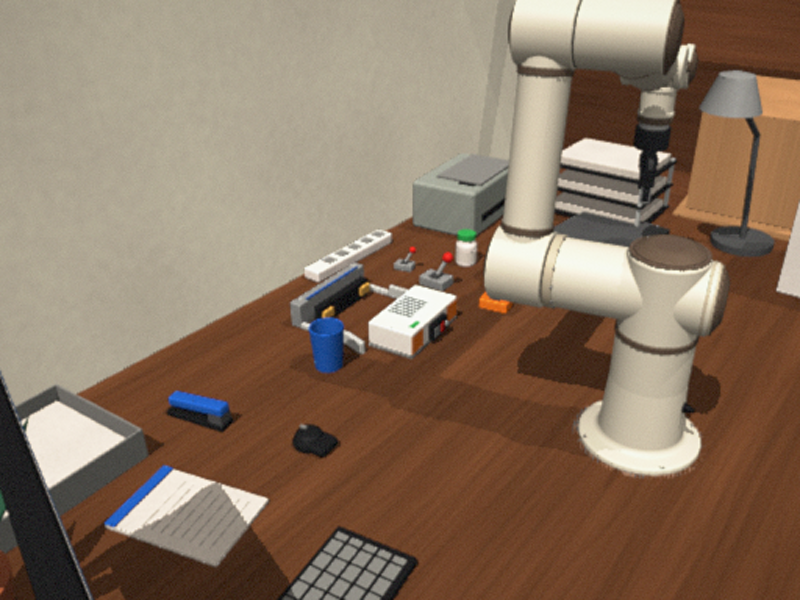

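View pics/top0.png

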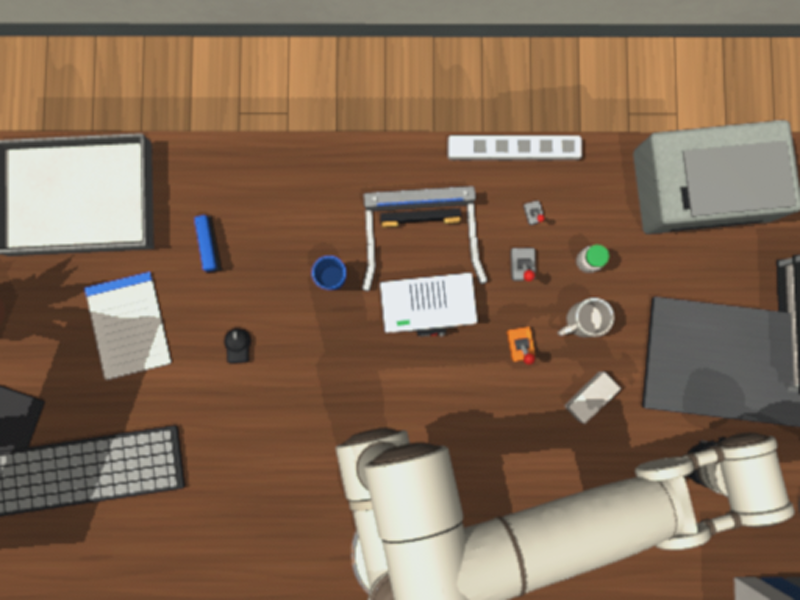

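Top view: unit at (430,302), dock mouth above it, three switches at right: orange (522,345), the large grey one (524,265) is meant, small grey (535,212) is a decoy. Pen pot is left at (330,272).

```bash
cat > h.py <<'E'
import numpy as np,cv2
def cast(c,uv,z):
    K=c["camera_matrix"];E=c["extrinsics"]
    uv=np.atleast_2d(uv).astype(float)
    d=np.c_[uv,np.ones(len(uv))]@np.linalg.inv(K).T@E[:3,:3].T
    o=E[:3,3]
    return (o+d*((z-o[2])/d[:,2])[:,None])
E
python3 - <<'E'
import numpy as np,cv2
from h import *
c=np.load("top0.npz");f=c["frame"]
cv2.imwrite("pics/topz.png",cv2.resize(f[110:240,190:360,::-1],(784,600),interpolation=cv2.INTER_CUBIC))
d=np.load("side0.npz");cv2.imwrite("pics/sidez.png",cv2.resize(d["frame"][140:250,170:330,::-1],(800,550),interpolation=cv2.INTER_CUBIC))
hsv=cv2.cvtColor(f,cv2.COLOR_RGB2HSV)
w=((hsv[...,2]>190)&(hsv[...,1]<40)).astype(np.uint8)
n,l,st,ce=cv2.connectedComponentsWithStats(w)
for i in range(1,n):
    if st[i,4]>60: print(st[i],ce[i])
red=(((hsv[...,0]<6)|(hsv[...,0]>174))&(hsv[...,1]>180)&(hsv[...,2]>90)).astype(np.uint8)
n,l,st,ce=cv2.connectedComponentsWithStats(red)
for i in range(1,n):
    if st[i,4]>8: print('red',st[i],ce[i],cast(c,ce[i],.083))
E
```

```text
[287  87  85  14 825] [327.56727273  93.03272727]
[   5   92   86   66 5253] [ 47.25261755 124.57281553]
[300 131  11  49 136] [303.60294118 156.        ]
[233 135   6  50 141] [236.26241135 159.92907801]
[ 244  175   61   37 1672] [274.3361244  193.32117225]
[ 56 180  46  24 767] [ 80.66362451 193.06388527]
[ 92 208  17  28 244] [100.5942623  224.16393443]
[368 239  28  18 246] [383.33739837 249.04471545]
[ 216  284  117  100 5973] [268.10999498 343.37954127]
[464 284  31   9 172] [478.79069767 288.40697674]
[447 290  12   7  63] [452.44444444 292.92063492]
[ 465  291   37   37 1006] [483.53180915 309.51988072]
[411 298  35  44 535] [433.11028037 316.91962617]
[458 298   7  18  61] [460.70491803 306.70491803]
[ 332  316  100   60 3054] [380.42239686 344.07956778]
[475 326  31  10 175] [489.70285714 331.25714286]
[458 332  12   7  62] [463.27419355 334.93548387]
[422 342  30   9 165] [437.23030303 346.60606061]
red [345 138   3   4  12] [346.  139.5] [[ 0.73003014 -0.29781333  0.083     ]]
red [336 173   6   7  31] [338.35483871 176.25806452] [[ 0.60445227 -0.27002903  0.083     ]]
red [335 226   7   7  38] [338.31578947 229.36842105] [[ 0.42608079 -0.26729646  0.083     ]]
```

```bash
ls -la pics
```

```text
total 2008
drwxr-xr-x 2 agent agent   4096 Dec  6 17:08 .
drwxr-xr-x 3 agent agent   4096 Dec  6 17:08 ..
-rw-r--r-- 1 agent agent 690556 Dec  6 17:08 side0.png
-rw-r--r-- 1 agent agent 475576 Dec  6 17:08 sidez.png
-rw-r--r-- 1 agent agent 525925 Dec  6 17:08 top0.png
-rw-r--r-- 1 agent agent 347982 Dec  6 17:08 topz.png
```

View pics/topz.png

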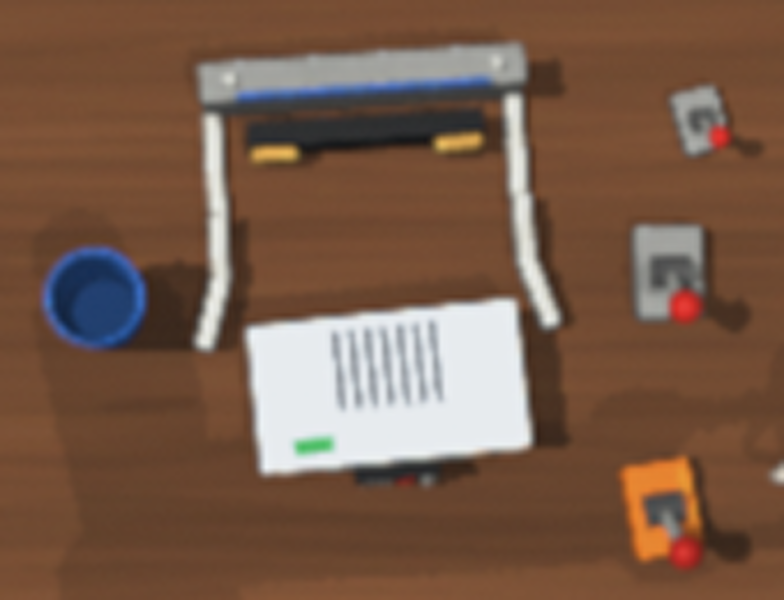

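View pics/sidez.png

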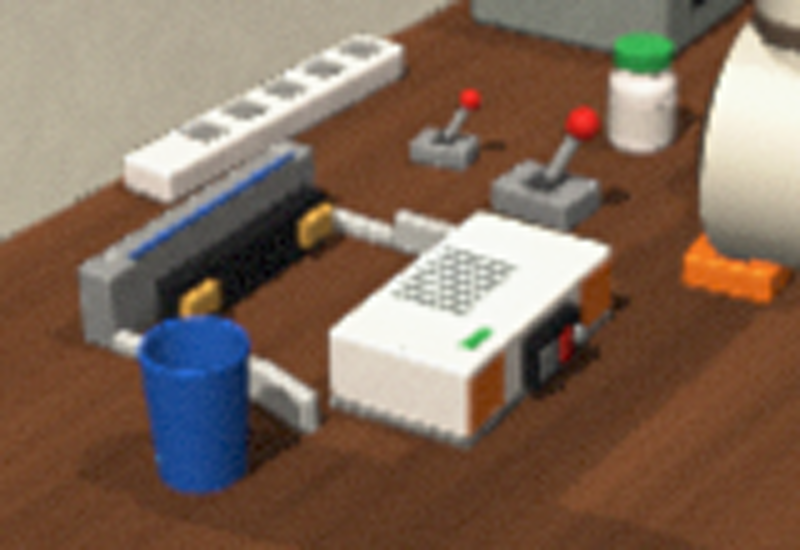

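```bash
cat >> h.py <<'E'
def unit(c):
    f=c["frame"];hsv=cv2.cvtColor(f,cv2.COLOR_RGB2HSV)
    w=((hsv[...,2]>170)&(hsv[...,1]<40)).astype(np.uint8)
    w[:125]=0;w[230:]=0;w[:,:232]=0;w[:,:]*=1
    w=cv2.morphologyEx(w,cv2.MORPH_CLOSE,np.ones((5,5)))
    w=cv2.morphologyEx(w,cv2.MORPH_OPEN,np.ones((13,13)))
    cs,_=cv2.findContours(w,cv2.RETR_EXTERNAL,cv2.CHAIN_APPROX_NONE)
    k=max(cs,key=cv2.contourArea)[:,0]
    P=cast(c,k,.06)[:,:2]
    (cx,cy),(a,b),an=cv2.minAreaRect((P*1000).astype(np.float32))
    m=cv2.moments(w,True);ctr=cast(c,(m['m10']/m['m00'],m['m01']/m['m00']),.06)[0,:2]
    if a>b: yaw=an-90
    else: yaw=an
    yaw=(yaw+45)%90-45
    return ctr,(cx,cy),(a,b),yaw
E
python3 - <<'E'
import numpy as np,cv2
from h import *
c=np.load("top0.npz");f=c["frame"];hsv=cv2.cvtColor(f,cv2.COLOR_RGB2HSV)
print(unit(c))
# pixel in zoom -> full
Z=lambda x,y:(190+x*170/784-.5,110+y*130/600-.5)
def p(n,x,y,z): print(n,np.round(cast(c,Z(x,y),z)[0],4))
for n,x,y in [("FL",246,326),("FR",516,299),("RR",532,446),("RL",261,473)]: p(n,x,y,.06)
for n,x,y in [("railL far in",221,112),("railL near in",230,275),("flareL in",214,350),("railR far in",505,95),("railR near in",520,255),("flareR in",543,328)]: p(n,x,y,.028)
for n,x,y in [("barL",247,147),("barR",484,128)]: p(n,x,y,.047)
for n,x,y in [("barL topfar",247,123),("barR tf",484,108)]: p(n,x,y,.047)
for n,x,y in [("base1",632,226),("base2",703,226),("base3",708,318),("base4",637,320)]: p(n,x,y,.025)
p("ball",685,306,.083)
br=((hsv[...,0]>12)&(hsv[...,0]<25)&(hsv[...,1]>110)&(hsv[...,2]>170)).astype(np.uint8);br[:125]=0;br[160:]=0
n,l,st,ce=cv2.connectedComponentsWithStats(br)
for i in range(1,n):
    if st[i,4]>8: print('brass',st[i],ce[i],cast(c,ce[i],.036))
d=np.load("side0.npz");S=lambda x,y:(170+x/5-.5,140+y/5-.5)
for n,x,y,z in [("unit FL",331,332,.06),("RL",470,376,.06),("RR",611,252,.06),("FR",482,214,.06),("ball",583,122,.083)]: print("side",n,np.round(cast(d,S(x,y),z)[0],4))
E
```

```text
(array([ 0.54830433, -0.05359061]), (548.5806884765625, -53.45240020751953), (110.72787475585938, 198.548583984375), 5.612840175628662)
FL [0.5936 0.0523 0.06  ]
FR [ 0.6139 -0.1477  0.06  ]
RR [ 0.505  -0.1587  0.06  ]
RL [0.4849 0.0409 0.06  ]
railL far in [0.761  0.0726 0.028 ]
railL near in [0.636  0.0653 0.028 ]
flareL in [0.5791 0.0772 0.028 ]
railR far in [ 0.7744 -0.1437  0.028 ]
railR near in [ 0.6515 -0.1541  0.028 ]
flareR in [ 0.596 -0.171  0.028]
barL [0.7303 0.0523 0.047 ]
barR [ 0.745  -0.1259  0.047 ]
barL topfar [0.7486 0.0523 0.047 ]
barR tf [ 0.7602 -0.126   0.047 ]
base1 [ 0.6742 -0.2397  0.025 ]
base2 [ 0.6743 -0.2936  0.025 ]
base3 [ 0.604  -0.2963  0.025 ]
base4 [ 0.6025 -0.2426  0.025 ]
ball [ 0.606 -0.269  0.083]
brass [285 139   9   3  20] [289.25 140.25] [[ 0.73654827 -0.10860431  0.036     ]]
brass [245 142   9   3  19] [248.84210526 142.68421053] [[0.72776129 0.0323826  0.036     ]]
side unit FL [0.5869 0.0536 0.06  ]
side RL [0.4782 0.0439 0.06  ]
side RR [ 0.4979 -0.149   0.06  ]
side FR [ 0.6058 -0.1418  0.06  ]
side ball [ 0.6068 -0.2722  0.083 ]
```

{"name": "apply_moves", "arguments": {"moves": [[1, [0, 0, 0], 10.2], [1, [0, 0, 0], 10.2], [1, [-0.06, 0, 0], 0], [1, [-0.06, 0, 0], 0], [1, [-0.06, 0, 0], 0]], "grip_force": 40}}

```text
t: 0.72
eef_pos: [0.2272, -0.3391, 0.2375]
tcp_rot: [[0.059, -0.998, -0.002], [-0.998, -0.059, 0.01], [-0.01, 0.002, -1.0]]
contact_force: [1.1, 0.4, 0.7]
opening: -0.0002
```

{"name": "apply_moves", "arguments": {"moves": [[1, [-0.049, -0.034, 0], 0.7], [1, [-0.049, -0.034, 0], 0], [1, [-0.049, -0.034, 0], 0], [1, [-0.049, -0.034, 0], 0], [1, [-0.049, -0.034, 0.03], 0], [1, [-0.049, -0.034, 0.03], 0], [1, [-0.049, -0.034, 0.03], 0], [1, [0, 0, 0], 0]]}}

```text
t: 1.72
eef_pos: [0.4445, 0.0167, 0.1545]
tcp_rot: [[0.046, -0.999, 0.0], [-0.999, -0.046, 0.008], [-0.008, -0.001, -1.0]]
contact_force: [-0.4, -1.4, 0.1]
opening: 0.0001
```

{"name": "apply_moves", "arguments": {"moves": [[1, [0, 0, 0.058], -1.5], [1, [0, 0, 0.058], 0], [1, [0, 0, 0], 0], [1, [0, -0.012, 0], 0], [1, [0, -0.003, 0], 0], [1, [0, -0.003, 0], 0], [1, [0, -0.003, 0], 0]]}}

```text
t: 2.6
eef_pos: [0.4743, 0.0148, 0.0459]
tcp_rot: [[0.072, -0.997, 0.017], [-0.997, -0.072, 0.002], [-0.001, -0.018, -1.0]]
contact_force: [-2.0, 1.6, -2.7]
opening: 0.0
```

```bash
cat > pic.py <<'E'
import sys
from bench import ctrl
import cv2,numpy as np
from h import *
n=sys.argv[1]
for k in sys.argv[2:] or ["top"]:
    c=ctrl.read_camera(k)
    np.savez(f"{k}{n}.npz",**c)
    r=c["frame"][110:240,190:360,::-1] if k=="top" else c["frame"][140:250,170:330,::-1]
    cv2.imwrite(f"pics/{k}{n}.png",cv2.resize(r,(784,600) if k=="top" else (800,550),interpolation=cv2.INTER_CUBIC))
    if k=="top": print(unit(c))
s=ctrl.observe();print(s["t"],s["eef_pos"],s["contact_force"])
E
python3 pic.py 1 top side
```

```text
(array([ 0.52817001, -0.03160975]), (522.6128540039062, -35.43731689453125), (170.16864013671875, 235.0154266357422), 0.2758793532848358)
2.7 [0.47405905 0.0148828  0.04540985] [0.60531324 0.41755562 0.46464522]
```

View pics/top1.png

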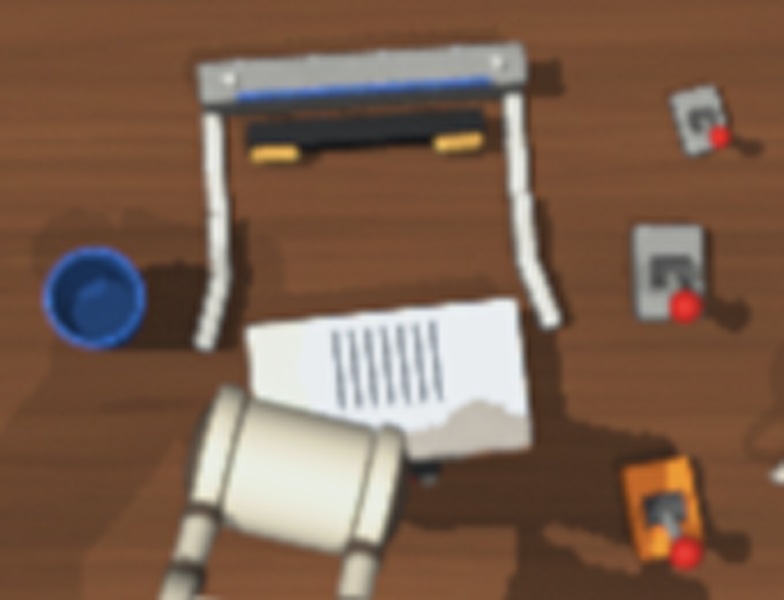

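View pics/side1.png

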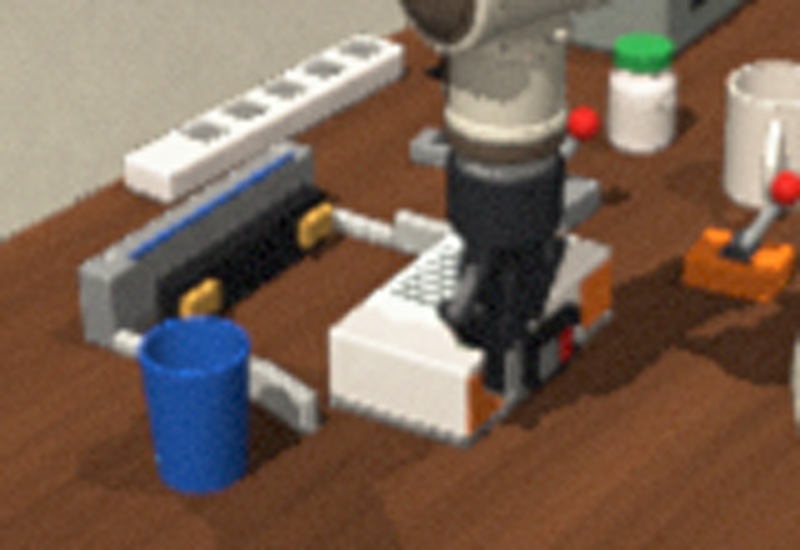

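{"name": "apply_moves", "arguments": {"moves": [[1, [-0.006, 0.003, 0.008], 0], [1, [0, -0.005, 0], 0], [1, [0, -0.003, 0], 0], [1, [0, -0.003, 0], 0], [1, [0, -0.003, 0], 0]]}}

```text
t: 3.32
eef_pos: [0.4811, 0.0233, 0.0354]
tcp_rot: [[0.073, -0.997, 0.007], [-0.997, -0.073, 0.004], [-0.004, -0.007, -1.0]]
contact_force: [-5.2, 0.6, 3.3]
opening: 0.0
```

```bash
python3 pic.py 2 side; python3 - <<'E'
import numpy as np
d=np.load("side2.npz");E=d["extrinsics"];K=d["camera_matrix"]
for p in [(.484,.019,.035),(.4846,.019,.05),(.478,.022,.035),(.489,-.027,.035)]:
    q=K@(E[:3,:3].T@(np.array(p)-E[:3,3]));q=q[:2]/q[2];print((q-[170,140])*5)
E
```

```text
3.375 [0.48143799 0.02333184 0.03534997] [-3.46513274  1.28694195 -0.10262298]
[483.21647474 387.14562894]
[482.40382645 367.49739712]
[487.84171159 391.92157469]
[517.69954757 355.79785788]
```

View pics/side2.png

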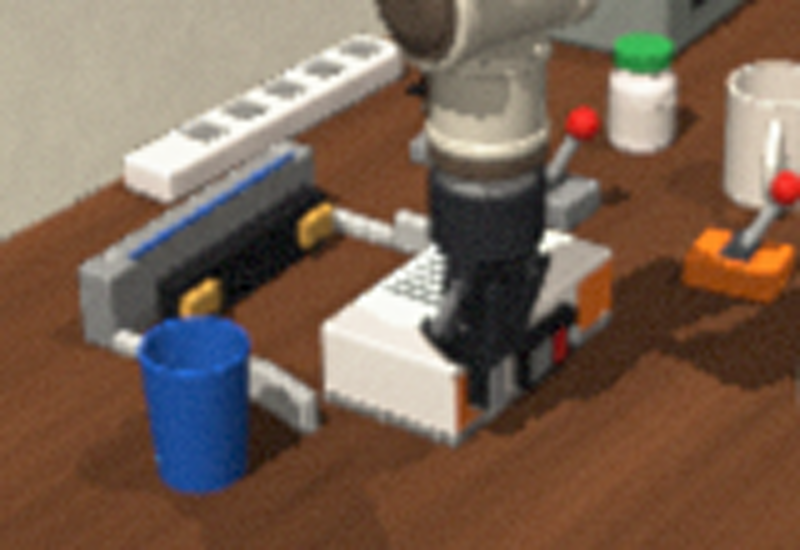

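{"name": "apply_moves", "arguments": {"moves": [[1, [0, -0.004, 0], 0], [1, [0, -0.004, 0], 0], [1, [0, 0.035, 0], 0], [1, [0.053, 0.003, 0], 0], [1, [0.053, 0, 0], 0], [1, [0.053, 0, 0], 0], [1, [0, 0, 0], 0]]}}

```text
t: 4.25
eef_pos: [0.4677, -0.1437, 0.0367]
tcp_rot: [[0.074, -0.997, 0.019], [-0.997, -0.074, -0.001], [0.002, -0.019, -1.0]]
contact_force: [-0.5, 0.6, -0.4]
opening: 0.0001
```

```bash
python3 pic.py 3 top side
```

```text
(array([ 0.53009071, -0.09371642]), (519.4151611328125, -99.4688720703125), (184.0032958984375, 281.7916564941406), 0.05678000673651695)
4.35 [ 0.46626512 -0.14013175  0.03569185] [ 0.52571968  0.89001917 -0.16802947]
```

View pics/top3.png

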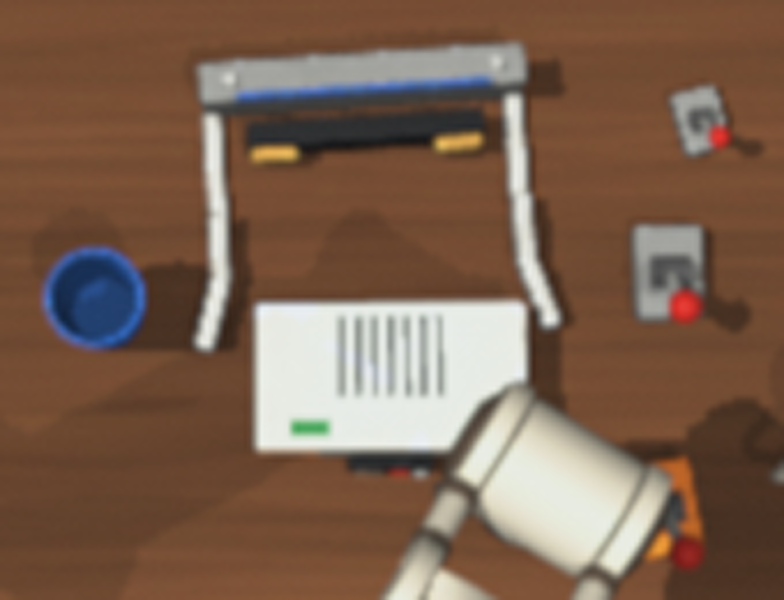

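View pics/side3.png

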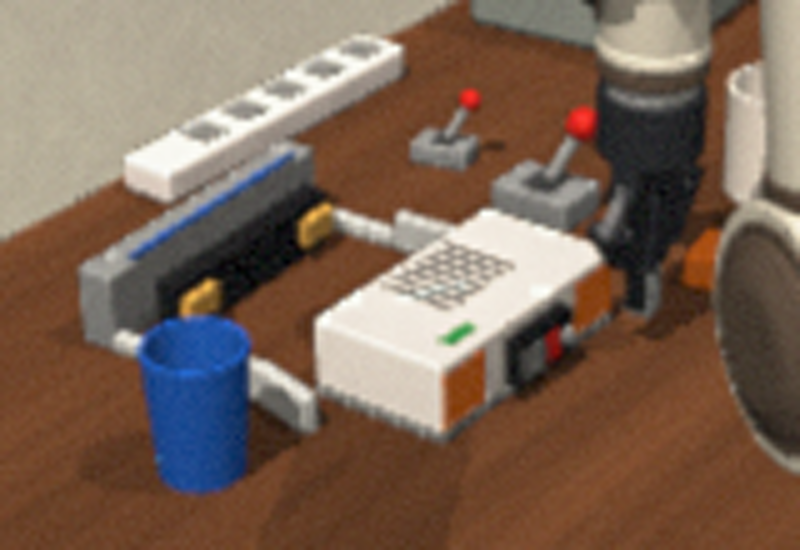

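{"name": "apply_moves", "arguments": {"moves": [[1, [-0.005, -0.016, 0], 0], [1, [0, -0.004, 0], 0], [1, [0, -0.004, 0], 0], [1, [0, -0.004, 0], 0], [1, [0, -0.004, 0], 0], [1, [0, -0.004, 0], 0]]}}

```text
t: 5.1
eef_pos: [0.4982, -0.1281, 0.0343]
tcp_rot: [[0.084, -0.996, 0.006], [-0.996, -0.084, 0.003], [-0.003, -0.006, -1.0]]
contact_force: [-4.3, -1.7, 2.1]
opening: -0.0
```

{"name": "apply_moves", "arguments": {"moves": [[1, [0, -0.004, 0], 0], [1, [0, -0.004, 0], 0], [1, [0, 0.035, 0], 0.7], [1, [-0.051, 0.003, 0], 0], [1, [-0.051, 0, -0.001], 0], [1, [-0.051, 0, 0], 0], [1, [0, -0.006, 0], 0]]}}

```text
t: 5.98
eef_pos: [0.4617, 0.0253, 0.0355]
tcp_rot: [[0.068, -0.998, 0.005], [-0.998, -0.068, 0.003], [-0.003, -0.006, -1.0]]
contact_force: [0.4, -0.3, -0.0]
opening: -0.0003
```

```bash
python3 pic.py 4 top side
```

```text
(array([ 0.53366767, -0.02702268]), (566.8707275390625, -50.70891571044922), (109.55559539794922, 197.86106872558594), 0.1694413423538208)
6.075 [0.46376619 0.02251419 0.03628349] [-0.85694253  0.25742274 -0.47060829]
```

View pics/top4.png

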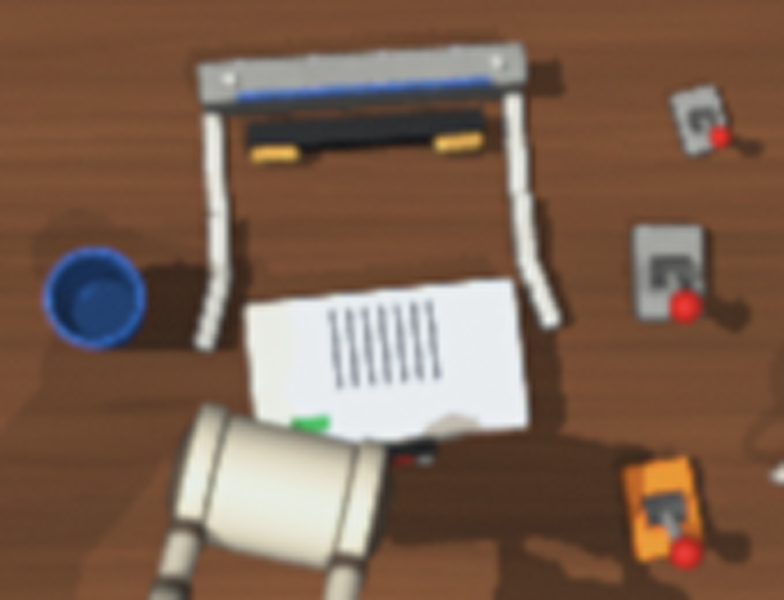

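View pics/side4.png

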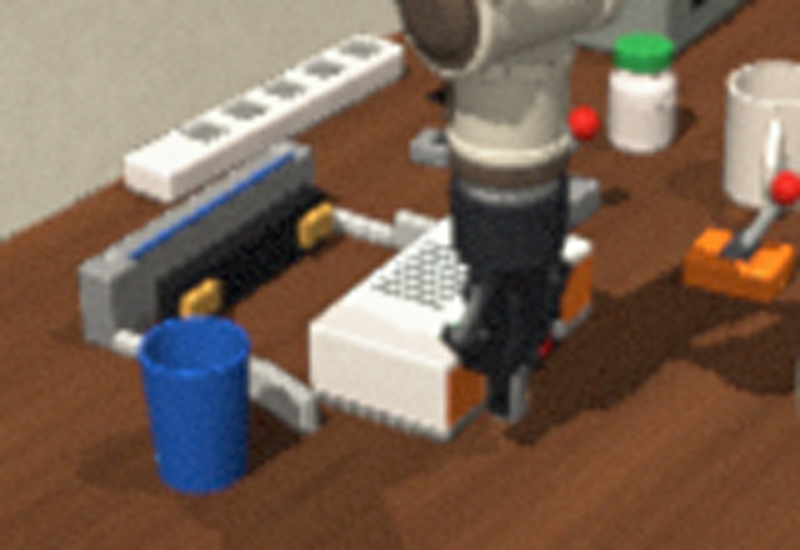

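{"name": "apply_moves", "arguments": {"moves": [[1, [0, -0.02, 0], 0], [1, [0, -0.004, 0], 0], [1, [0, -0.004, 0], 0], [1, [0, -0.004, 0], 0], [1, [0, -0.004, 0], 0], [1, [0, -0.004, 0], 0]]}}

```text
t: 6.82
eef_pos: [0.4994, 0.0223, 0.0343]
tcp_rot: [[0.06, -0.998, -0.005], [-0.998, -0.06, 0.004], [-0.004, 0.005, -1.0]]
contact_force: [-5.6, 1.3, 2.8]
opening: -0.0002
```

{"name": "apply_moves", "arguments": {"moves": [[1, [0, -0.004, 0], 0], [1, [0, -0.004, 0], 0], [1, [0, 0.036, 0], -0.7], [1, [0.052, 0.002, 0], 0], [1, [0.052, 0, 0], 0], [1, [0.052, 0, 0], 0], [1, [0, -0.008, 0], 0], [1, [0, -0.004, 0], 0], [1, [0, -0.004, 0], 0], [1, [0, -0.004, 0], 0]]}}

```text
t: 8.07
eef_pos: [0.5013, -0.1377, 0.0336]
tcp_rot: [[0.074, -0.997, -0.001], [-0.997, -0.074, 0.001], [-0.001, 0.001, -1.0]]
contact_force: [-0.8, -0.3, -0.4]
opening: 0.0002
```

{"name": "apply_moves", "arguments": {"moves": [[1, [-0.001, -0.004, -0.001], 0], [1, [0, -0.004, 0], 0], [1, [0, -0.004, 0], 0], [1, [0, -0.004, 0], 0], [1, [0, -0.004, 0], 0], [1, [0, -0.004, 0], 0]]}}

```text
t: 8.82
eef_pos: [0.524, -0.1339, 0.0335]
tcp_rot: [[0.077, -0.997, -0.008], [-0.997, -0.077, 0.001], [-0.001, 0.008, -1.0]]
contact_force: [-4.8, -2.6, 3.1]
opening: -0.0002
```

```bash
python3 pic.py 5 top
```

```text
(array([ 0.57034093, -0.0822885 ]), (575.610595703125, -89.68061828613281), (292.1331787109375, 135.55039978027344), -6.3094482421875)
8.875 [ 0.52460417 -0.13387566  0.03366718] [-1.98687165 -1.61519595 -0.50314665]
```

View pics/top5.png

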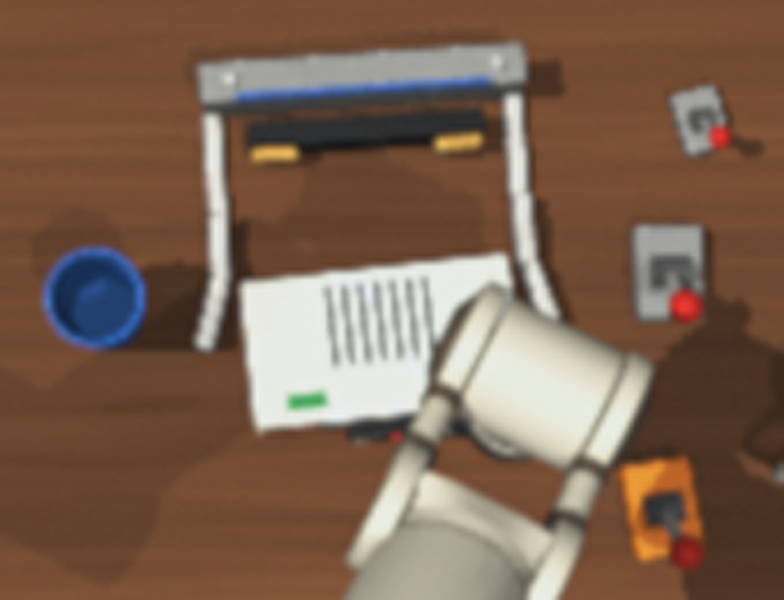

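```bash
cat > up.py <<'E'
import sys,numpy as np
from h import *
# n FLx FLy FRx FRy
n=sys.argv[1];v=list(map(float,sys.argv[2:]))
c=np.load(f"top{n}.npz")
A=cast(c,[(190+v[i]*170/784-.5,110+v[i+1]*130/600-.5) for i in (0,2)],.06)[:,:2]
d=A[0]-A[1];yaw=np.degrees(np.arctan2(-d[0],d[1]));m=A.mean(0)
a=np.radians(yaw);R=np.array([[np.cos(a),-np.sin(a)],[np.sin(a),np.cos(a)]])
ctr=m-R@[.055,0]
b=np.radians(4.1);D=np.array([[np.cos(b),-np.sin(b)],[np.sin(b),np.cos(b)]])
print("w",np.hypot(*d),"yaw",yaw,"ctr",ctr,"dock",D.T@(ctr-[.644,-.0444]),"RL tcp",ctr+R@[-.066,.078],"RR tcp",ctr+R@[-.066,-.078])
for s in(1,-1): print("front corner dock",D.T@(ctr+R@[.055,s*.1]-[.644,-.0444]))
E
python3 up.py 5 241 284 508 255; python3 up.py 0 246 326 516 299
```

```text
w 0.1993046923745186 yaw 6.303549079861805 ctr [ 0.58118949 -0.04903221] dock [-0.06298095 -0.00012957] RL tcp [0.50702444 0.02124968] RR tcp [ 0.5241526  -0.13380717]
front corner dock [-0.01186659  0.10191122]
front corner dock [-0.00417665 -0.09794089]
w 0.20101092268448673 yaw 5.7972601329056 ctr [ 0.54906057 -0.05329467] dock [-0.09533241 -0.00208398] RL tcp [0.47551944 0.01763982] RR tcp [ 0.4912768  -0.13756232]
front corner dock [-0.04331838  0.09950116]
front corner dock [-0.03739469 -0.1004111 ]
```

{"name": "apply_moves", "arguments": {"moves": [[1, [0, 0.036, 0], 0], [1, [-0.052, 0, 0], 0], [1, [-0.052, 0, 0], 0], [1, [-0.052, 0, 0], 0], [1, [0, -0.02, 0], 0], [1, [0, -0.004, 0], 0], [1, [0, -0.004, 0], 0], [1, [0, -0.004, 0], 0], [1, [0, -0.004, 0], 0], [1, [0, -0.004, 0], 0]]}}

```text
t: 10.12
eef_pos: [0.5185, 0.0268, 0.0346]
tcp_rot: [[0.069, -0.998, -0.001], [-0.998, -0.069, 0.007], [-0.007, 0.001, -1.0]]
contact_force: [-5.3, 1.2, 2.7]
opening: -0.0001
```

{"name": "apply_moves", "arguments": {"moves": [[1, [0, -0.004, 0], 0], [1, [0, -0.004, 0], 0], [1, [0, -0.004, 0], 0]]}}

```text
t: 10.5
eef_pos: [0.5283, 0.0274, 0.0335]
tcp_rot: [[0.065, -0.998, -0.007], [-0.998, -0.065, 0.009], [-0.01, 0.007, -1.0]]
contact_force: [-5.0, 2.1, 2.9]
opening: 0.0
```

{"name": "apply_moves", "arguments": {"moves": [[1, [0, 0.036, 0], 0], [1, [0.052, 0, 0], 0], [1, [0.052, 0, 0], -0.5], [1, [0.052, 0, 0], 0], [1, [0, -0.012, 0], 0], [1, [0, -0.004, 0], 0], [1, [0, -0.004, 0], 0], [1, [0, -0.004, 0], 0], [1, [0, -0.004, 0], 0], [1, [0, -0.004, 0], 0]]}}

```text
t: 11.75
eef_pos: [0.5379, -0.1342, 0.0328]
tcp_rot: [[0.073, -0.997, 0.001], [-0.997, -0.073, 0.005], [-0.005, -0.002, -1.0]]
contact_force: [-5.2, -1.4, 0.9]
opening: -0.0001
```

```bash
python3 pic.py 6 top
```

```text
(array([ 0.57105581, -0.08361524]), (592.518798828125, -91.45256042480469), (293.7901611328125, 139.73260498046875), -8.726348876953125)
11.8 [ 0.53841369 -0.13410069  0.03286226] [-2.39758241 -0.71026967 -1.66001538]
```

View pics/top6.png

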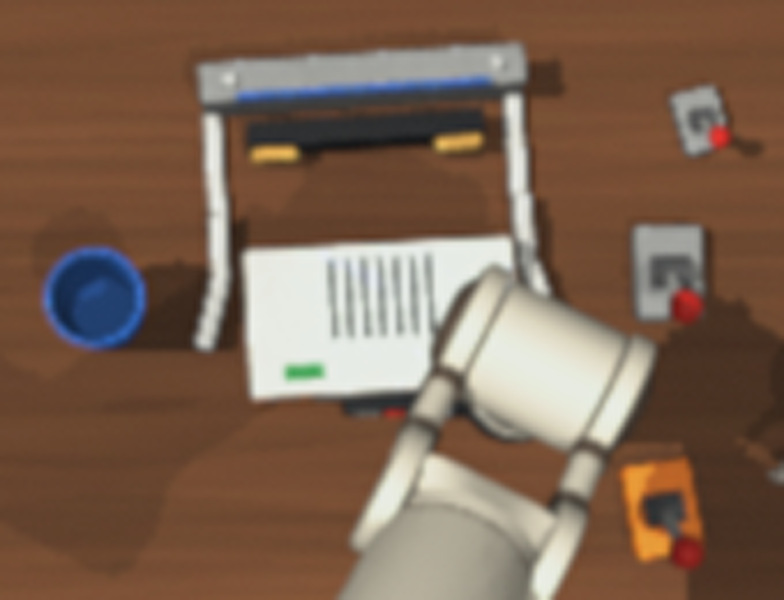

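```bash
python3 up.py 6 244 252 513 236
```

```text
w 0.20014794286847892 yaw 3.495531734904493 ctr [ 0.60003487 -0.04932992] dock [-0.04420509 -0.0017739 ] RL tcp [0.52940194 0.0245009 ] RR tcp [ 0.53891337 -0.13120887]
front corner dock [0.01184682 0.09764029]
front corner dock [ 0.00973687 -0.10234858]
```

{"name": "apply_moves", "arguments": {"moves": [[1, [0, -0.004, 0], 0], [1, [0, -0.004, 0], 0], [1, [0, -0.004, 0], 0]]}}

```text
t: 12.18
eef_pos: [0.5507, -0.1332, 0.0327]
tcp_rot: [[0.073, -0.997, 0.001], [-0.997, -0.073, 0.005], [-0.005, -0.002, -1.0]]
contact_force: [-3.0, -1.8, -0.3]
opening: -0.0002
```

{"name": "apply_moves", "arguments": {"moves": [[1, [0, 0.036, 0], 0], [1, [-0.052, 0, -0.001], 0], [1, [-0.052, 0, -0.001], 0], [1, [-0.052, 0, 0], 0], [1, [0, -0.016, 0], 0], [1, [0, -0.004, 0], 0], [1, [0, -0.004, 0], 0], [1, [0, -0.004, 0], 0], [1, [0, -0.004, 0], 0], [1, [0, -0.004, 0], 0]]}}

```text
t: 13.42
eef_pos: [0.5436, 0.0276, 0.0378]
tcp_rot: [[0.065, -0.998, 0.01], [-0.998, -0.065, 0.012], [-0.011, -0.011, -1.0]]
contact_force: [-4.8, 0.1, 2.2]
opening: 0.0001
```

{"name": "apply_moves", "arguments": {"moves": [[1, [0, -0.004, 0], 0], [1, [0, -0.004, 0], 0]]}}

```text
t: 13.68
eef_pos: [0.5498, 0.028, 0.0369]
tcp_rot: [[0.063, -0.998, 0.005], [-0.998, -0.063, 0.014], [-0.013, -0.006, -1.0]]
contact_force: [-5.4, 1.4, 2.8]
opening: -0.0
```

{"name": "apply_moves", "arguments": {"moves": [[1, [0, 0.036, 0], -0.5], [1, [0.052, 0, 0.001], 0], [1, [0.052, 0, 0.001], 0], [1, [0.052, 0, 0], 0], [1, [0, -0.014, 0], 0], [1, [0, -0.004, 0], 0], [1, [0, -0.004, 0], 0], [1, [0, -0.004, 0], 0], [1, [0, -0.004, 0], 0], [1, [0, -0.004, 0], 0]]}}

```text
t: 14.92
eef_pos: [0.5615, -0.1366, 0.0337]
tcp_rot: [[0.066, -0.998, 0.015], [-0.998, -0.066, 0.01], [-0.009, -0.015, -1.0]]
contact_force: [-4.1, -1.8, 0.9]
opening: -0.0005
```

{"name": "apply_moves", "arguments": {"moves": [[1, [0, -0.004, 0], 0], [1, [0, -0.004, 0], 0]]}}

```text
t: 15.18
eef_pos: [0.5695, -0.1358, 0.0335]
tcp_rot: [[0.067, -0.998, 0.013], [-0.998, -0.067, 0.01], [-0.009, -0.014, -1.0]]
contact_force: [-3.7, -2.7, 0.6]
opening: -0.0002
```

```bash
python3 pic.py 7 top
```

```text
(array([ 0.59358576, -0.08009524]), (615.1366577148438, -79.69476318359375), (144.58914184570312, 311.16082763671875), 0.04696844145655632)
15.225 [ 0.57011446 -0.13575823  0.03357229] [-2.55280633 -2.03064731 -0.69739773]
```

View pics/top7.png

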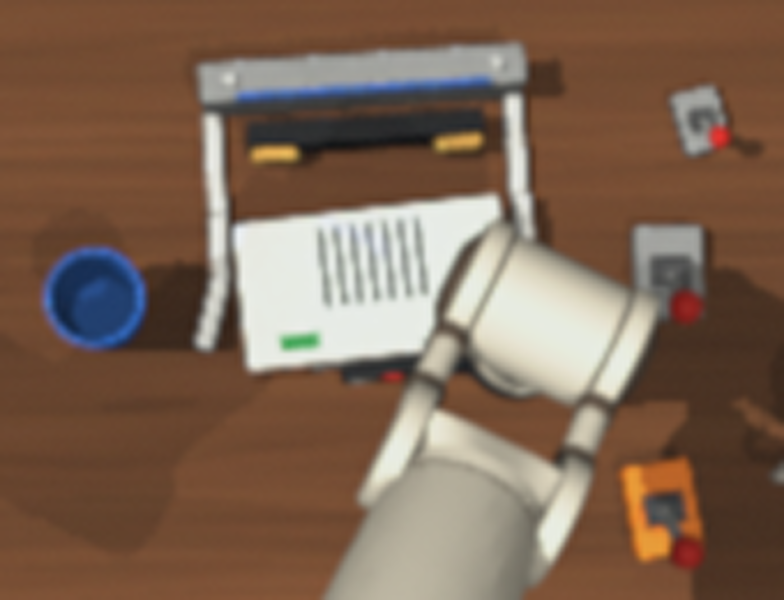

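```bash
python3 up.py 7 234 224 499 196
```

```text
w 0.19822152889007394 yaw 6.156356012670762 ctr [ 0.62574358 -0.04303021] dock [-0.01811176  0.00267157] RL tcp [0.55175933 0.02744198] RR tcp [ 0.56848909 -0.12765836]
front corner dock [0.03326457 0.10458071]
front corner dock [ 0.04044107 -0.0952905 ]
```

{"name": "apply_moves", "arguments": {"moves": [[1, [0, 0.036, 0], 0.5], [1, [-0.053, 0, -0.001], 0], [1, [-0.053, 0, -0.001], 0], [1, [-0.053, 0, 0], 0], [1, [0, -0.019, 0], 0], [1, [0, -0.004, 0], 0], [1, [0, -0.004, 0], 0], [1, [0, -0.004, 0], 0], [1, [0, -0.004, 0], 0], [1, [0, -0.004, 0], 0]]}}

```text
t: 16.48
eef_pos: [0.566, 0.0294, 0.0388]
tcp_rot: [[0.05, -0.999, 0.02], [-0.999, -0.05, 0.018], [-0.017, -0.021, -1.0]]
contact_force: [-4.9, 1.4, 2.8]
opening: -0.0002
```

{"name": "apply_moves", "arguments": {"moves": [[1, [0, -0.004, 0], 0], [1, [0, -0.004, 0], 0]]}}

```text
t: 16.73
eef_pos: [0.5716, 0.0296, 0.038]
tcp_rot: [[0.047, -0.999, 0.015], [-0.999, -0.047, 0.021], [-0.02, -0.016, -1.0]]
contact_force: [-5.1, 2.0, 2.6]
opening: -0.0002
```

{"name": "apply_moves", "arguments": {"moves": [[1, [0, -0.004, 0], 0], [1, [0, 0.036, 0], -1.5], [1, [0.052, 0, 0.001], 0], [1, [0.052, 0, 0.001], 0], [1, [0.052, 0, 0.001], 0], [1, [0, -0.012, 0], 0], [1, [0, -0.004, 0], 0], [1, [0, -0.004, 0], 0], [1, [0, -0.004, 0], 0], [1, [0, -0.004, 0], 0]]}}

```text
t: 17.98
eef_pos: [0.5784, -0.1316, 0.032]
tcp_rot: [[0.071, -0.997, 0.017], [-0.997, -0.07, 0.02], [-0.019, -0.018, -1.0]]
contact_force: [-4.4, -3.1, 3.3]
opening: -0.0002
```

{"name": "apply_moves", "arguments": {"moves": [[1, [0, -0.004, 0], 0], [1, [0, -0.004, 0], 0], [1, [0, -0.004, 0], 0]]}}

```text
t: 18.35
eef_pos: [0.5881, -0.1286, 0.0321]
tcp_rot: [[0.077, -0.997, 0.009], [-0.997, -0.076, 0.017], [-0.016, -0.011, -1.0]]
contact_force: [-4.9, -4.0, 1.8]
opening: -0.0003
```

{"name": "apply_moves", "arguments": {"moves": [[1, [0, 0.036, 0], 0], [1, [-0.053, 0, -0.001], 0], [1, [-0.053, 0, 0], 0], [1, [-0.053, 0, 0], 0], [1, [0, -0.02, 0], 0], [1, [0, -0.004, 0], 0], [1, [0, -0.004, 0], 0], [1, [0, -0.004, 0], 0], [1, [0, -0.004, 0], 0], [1, [0, -0.004, 0], 0]]}}

```text
t: 19.6
eef_pos: [0.5768, 0.0417, 0.0352]
tcp_rot: [[0.083, -0.996, 0.008], [-0.996, -0.083, 0.019], [-0.018, -0.009, -1.0]]
contact_force: [-5.5, 1.0, 2.3]
opening: 0.0002
```

```bash
python3 pic.py 8 top
```

```text
(array([ 0.64263314, -0.02857112]), (634.61572265625, -35.72904968261719), (139.2013702392578, 250.27891540527344), 3.929692268371582)
19.65 [0.57721568 0.0417652  0.03518031] [-3.04771723  0.15121111  1.8023435 ]
```

View pics/top8.png

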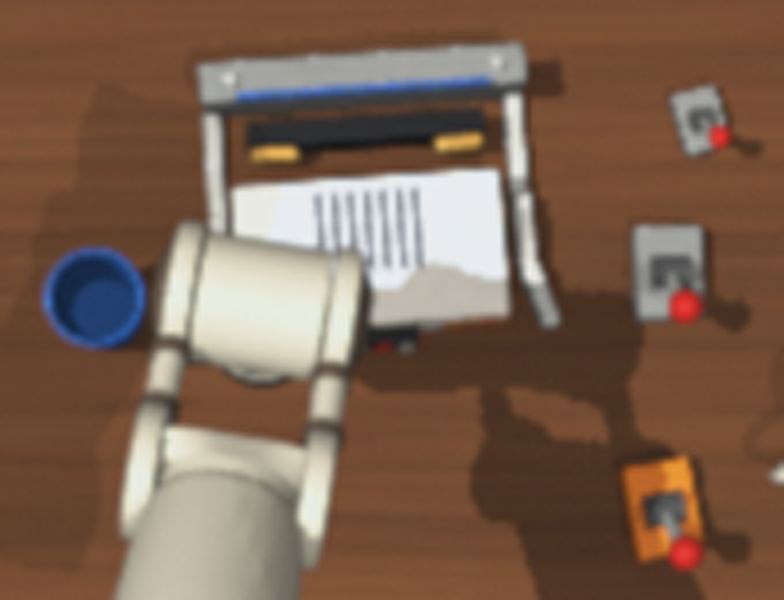

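```bash
python3 up.py 8 232 188 498 169
```

```text
w 0.19859615574461748 yaw 4.2010141758085355 ctr [ 0.64925541 -0.04006652] dock [0.0055518  0.00394664] RL tcp [0.57771879 0.03288902] RR tcp [ 0.5891467  -0.12269183]
front corner dock [0.06037541 0.10404345]
front corner dock [ 0.06072801 -0.09595624]
```

{"name": "apply_moves", "arguments": {"moves": [[1, [0, 0.006, 0], 0], [1, [0.008, 0, 0], 0.5], [1, [0, -0.006, 0], 0], [1, [0, -0.004, 0], 0], [1, [0, -0.004, 0], 0], [1, [0, -0.004, 0], 0], [1, [0, -0.004, 0], 0], [1, [0, -0.004, 0], 0]]}}

```text
t: 20.65
eef_pos: [0.5936, 0.0358, 0.0335]
tcp_rot: [[0.074, -0.997, -0.006], [-0.997, -0.074, 0.021], [-0.022, 0.004, -1.0]]
contact_force: [-5.1, 1.2, 3.5]
opening: -0.0004
```

{"name": "apply_moves", "arguments": {"moves": [[1, [0, 0.036, 0], 0], [1, [0.053, 0, 0.001], 0], [1, [0.053, 0, 0], 0], [1, [0.053, 0, 0], 0], [1, [0, -0.012, 0], 0], [1, [0, -0.004, 0], 0], [1, [0, -0.004, 0], 0], [1, [0, -0.004, 0], 0], [1, [0, -0.004, 0], 0], [1, [0, -0.004, 0], 0]]}}

```text
t: 21.9
eef_pos: [0.6036, -0.1232, 0.0292]
tcp_rot: [[0.081, -0.997, -0.006], [-0.996, -0.081, 0.02], [-0.021, 0.005, -1.0]]
contact_force: [-4.6, -2.2, 4.3]
opening: 0.0003
```

{"name": "apply_moves", "arguments": {"moves": [[1, [0, -0.004, 0], 0], [1, [0, -0.004, 0], 0]]}}

```text
t: 22.15
eef_pos: [0.6105, -0.1213, 0.0292]
tcp_rot: [[0.085, -0.996, -0.011], [-0.996, -0.085, 0.02], [-0.02, 0.009, -1.0]]
contact_force: [-10.9, -3.6, 7.8]
opening: 0.0
```

```bash
python3 pic.py 9 top
```

```text
(array([ 0.61698189, -0.06699946]), (666.824462890625, -73.13201904296875), (124.62457275390625, 298.40765380859375), 0.055874940007925034)
22.2 [ 0.61085499 -0.12090362  0.02919922] [-7.22668855 -0.55562337  6.09118898]
```

View pics/top9.png

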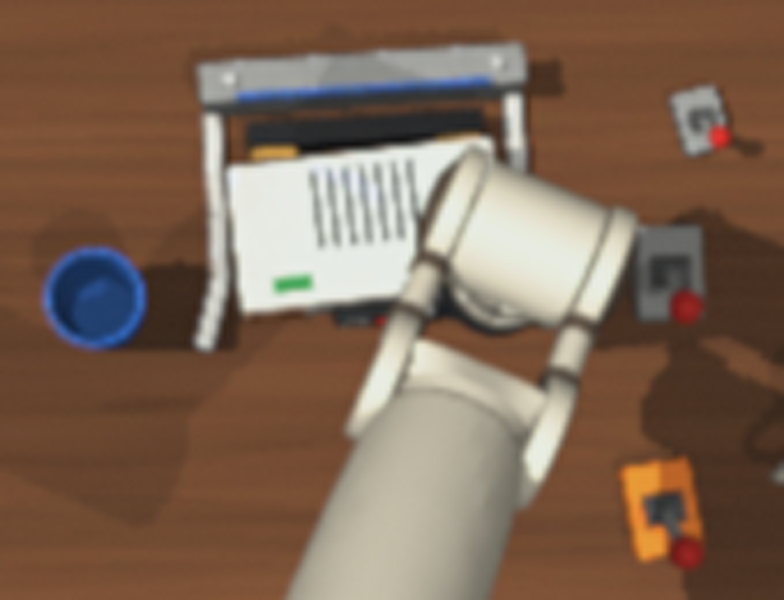

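```bash
python3 up.py 9 228 168 494 138
```

```text
w 0.19959217987300887 yaw 6.584574355098263 ctr [ 0.66869134 -0.03941675] dock [0.02498444 0.00320513] RL tcp [0.59418246 0.03050053] RR tcp [ 0.61207093 -0.12447044]
front corner dock [0.07559769 0.10549539]
front corner dock [ 0.08426778 -0.09431659]
```

{"name": "apply_moves", "arguments": {"moves": [[1, [0, 0.036, 0], 0.8], [1, [-0.051, 0, -0.002], 0], [1, [-0.051, 0, -0.001], 0], [1, [-0.051, 0, -0.001], 0], [1, [0, -0.02, 0], 0], [1, [0, -0.004, 0], 0], [1, [0, -0.004, 0], 0], [1, [0, -0.004, 0], 0], [1, [0, -0.004, 0], 0], [1, [0, -0.004, 0], 0]]}}

```text
t: 23.45
eef_pos: [0.6019, 0.0427, 0.0353]
tcp_rot: [[0.074, -0.997, -0.012], [-0.997, -0.074, 0.025], [-0.026, 0.01, -1.0]]
contact_force: [-9.5, 2.6, 4.1]
opening: -0.0
```

{"name": "apply_moves", "arguments": {"moves": [[1, [0, -0.004, 0], 0], [1, [0, -0.003, 0], 0]]}}

```text
t: 23.7
eef_pos: [0.6057, 0.0431, 0.0341]
tcp_rot: [[0.073, -0.997, -0.021], [-0.997, -0.073, 0.027], [-0.028, 0.019, -0.999]]
contact_force: [-8.2, 1.3, 4.6]
opening: 0.0001
```

{"name": "apply_moves", "arguments": {"moves": [[1, [0, 0.036, 0], 0], [1, [0.055, 0, 0.001], 0], [1, [0.056, 0, 0], 0], [1, [0.055, 0, 0], 0], [1, [0, -0.019, 0], 0], [1, [0, -0.004, 0], 0], [1, [0, -0.004, 0], 0], [1, [0, -0.003, 0], 0], [1, [0, -0.003, 0], 0]]}}

```text
t: 24.82
eef_pos: [0.6152, -0.1328, 0.0291]
tcp_rot: [[0.071, -0.997, -0.017], [-0.997, -0.071, 0.02], [-0.021, 0.016, -1.0]]
contact_force: [-8.3, -4.3, 5.8]
opening: -0.0002
```

```bash
python3 pic.py 10 top side
```

```text
(array([ 0.62259947, -0.07615707]), (671.7914428710938, -78.70533752441406), (318.67218017578125, 129.7764129638672), -5.536102294921875)
24.925 [ 0.61549146 -0.13276969  0.02914364] [-6.6665214  -3.42451761  3.74473366]
```

View pics/top10.png

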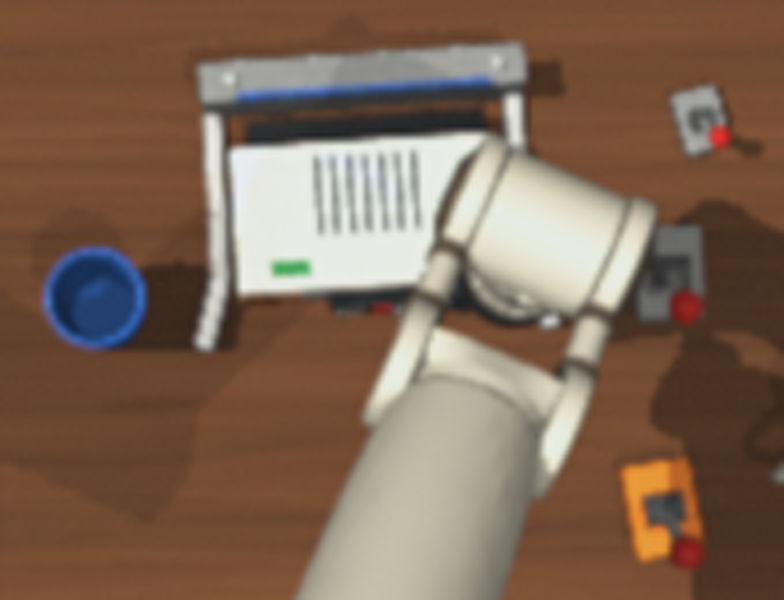

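View pics/side10.png

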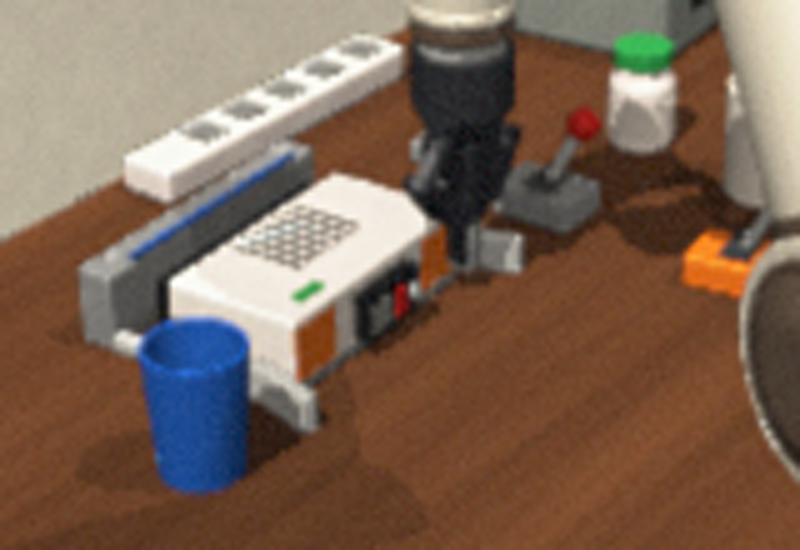

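```bash
python3 up.py 10 232 150 492 132
```

```text
w 0.19438061911698684 yaw 4.084582401217314 ctr [ 0.67752182 -0.03776026] dock [0.03391075 0.00422603] RL tcp [0.60613359 0.03534051] RR tcp [ 0.61724532 -0.12026325]
front corner dock [0.08893766 0.10421122]
front corner dock [ 0.08888384 -0.09578877]
```

{"name": "apply_moves", "arguments": {"moves": [[1, [0, 0.006, -0.002], 0], [1, [-0.009, 0, -0.002], 0], [1, [0, -0.006, 0], 0], [1, [0, -0.003, 0], 0], [1, [0, -0.003, 0], 0], [1, [0, -0.003, 0], 0], [1, [0, -0.003, 0], 0]]}}

```text
t: 25.8
eef_pos: [0.6178, -0.1214, 0.0327]
tcp_rot: [[0.076, -0.996, -0.043], [-0.997, -0.077, 0.019], [-0.023, 0.041, -0.999]]
contact_force: [-17.8, -1.3, 15.6]
opening: -0.0002
```

{"name": "apply_moves", "arguments": {"moves": [[1, [0, 0.036, 0], 0], [1, [-0.05, 0, 0], 0], [1, [-0.05, 0, 0], 0], [1, [-0.049, 0, 0], 0], [1, [0, -0.018, 0], 0], [1, [0, -0.004, 0], 0], [1, [0, -0.003, 0], 0], [1, [0, -0.003, 0], 0]]}}

```text
t: 26.8
eef_pos: [0.6006, 0.0296, 0.037]
tcp_rot: [[0.074, -0.996, -0.039], [-0.997, -0.075, 0.019], [-0.022, 0.037, -0.999]]
contact_force: [1.0, 0.5, 0.5]
opening: 0.0004
```

{"name": "apply_moves", "arguments": {"moves": [[1, [-0.003, -0.003, 0], 0], [1, [0, -0.003, 0], 0], [1, [0, -0.003, 0], 0], [1, [0, -0.002, 0], 0], [1, [0, -0.002, 0], 0]]}}

```text
t: 27.42
eef_pos: [0.607, 0.0332, 0.0352]
tcp_rot: [[0.073, -0.996, -0.057], [-0.997, -0.074, 0.02], [-0.024, 0.056, -0.998]]
contact_force: [-7.6, 0.2, 4.3]
opening: -0.0005
```

```bash
python3 pic.py 11 top side
```

```text
(array([ 0.63829108, -0.00294468]), (678.7725830078125, -22.09729766845703), (114.22215270996094, 223.54576110839844), 0.29715579748153687)
27.525 [0.60701704 0.03320091 0.03519744] [-7.17305408 -1.19889032  4.28352482]
```

View pics/top11.png

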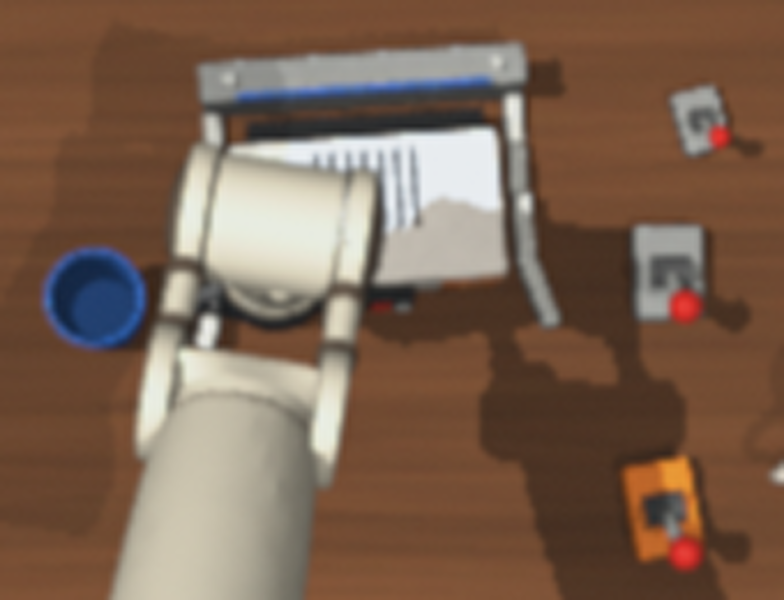

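View pics/side11.png

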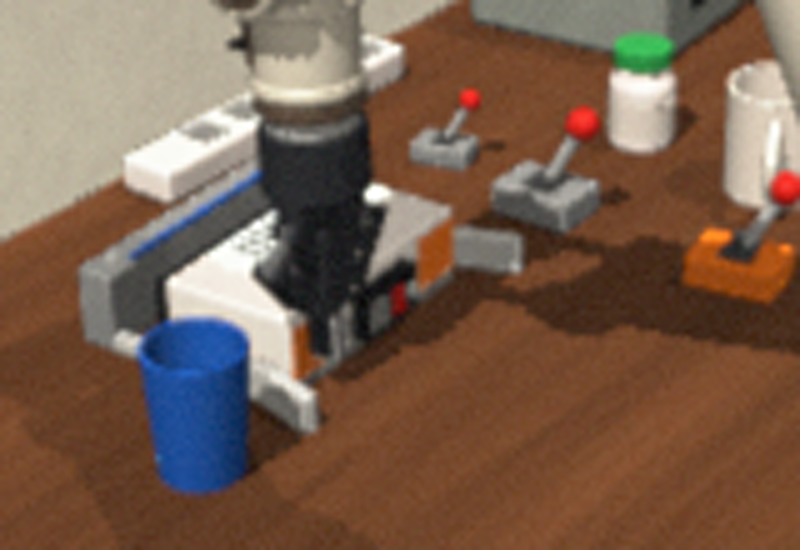

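```bash
python3 up.py 11 232 147 495 127
```

```text
w 0.19676102048848979 yaw 4.4788872525682475 ctr [ 0.68057373 -0.03926588] dock [0.0368472  0.00250606] RL tcp [0.60868412 0.03334187] RR tcp [ 0.62086643 -0.12218173]
front corner dock [0.09118472 0.10286757]
front corner dock [ 0.09250728 -0.09712805]
```

{"name": "apply_moves", "arguments": {"moves": [[1, [0, 0.04, 0], 0], [1, [0, 0, -0.06], 0], [1, [0, 0, -0.06], 0], [1, [0, 0, 0], 0]]}}

```text
t: 28.02
eef_pos: [0.5672, 0.0281, 0.1547]
tcp_rot: [[0.072, -0.995, -0.071], [-0.997, -0.074, 0.022], [-0.027, 0.069, -0.997]]
contact_force: [0.6, 0.8, 0.1]
opening: -0.0001
```

```bash
python3 pic.py 12 top side
```

```text
(array([ 0.63831398, -0.01141328]), (665.049072265625, -33.910499572753906), (141.81787109375, 247.0295867919922), 0.29716286063194275)
28.125 [0.56418227 0.02862968 0.14979068] [-0.09588778  0.58659484 -0.04994538]
```

View pics/side12.png

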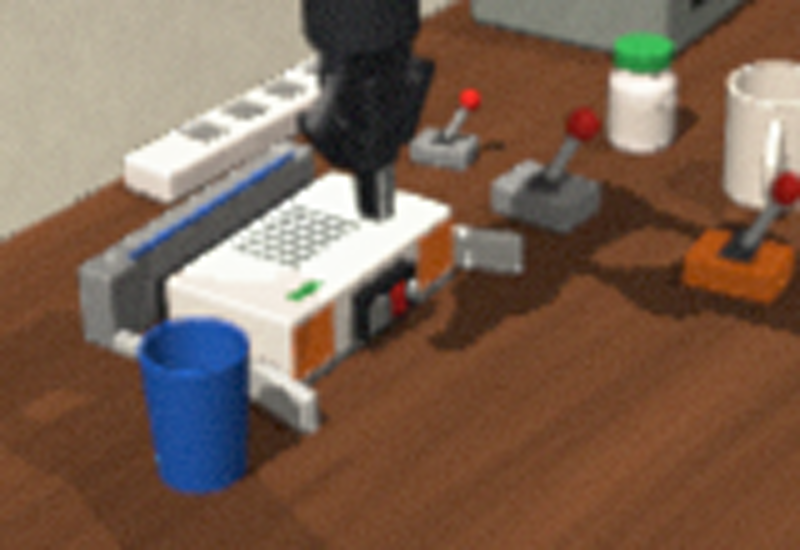

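{"name": "apply_moves", "arguments": {"moves": [[1, [0.03, 0.0, 0.03], 0], [1, [0.03, 0, 0.03], 0], [1, [0.03, 0, 0], 0], [1, [0.03, 0, 0], 0], [1, [0.03, 0, 0], 0]]}}

```text
t: 28.75
eef_pos: [0.5638, -0.1192, 0.0727]
tcp_rot: [[0.075, -0.993, -0.095], [-0.997, -0.078, 0.03], [-0.037, 0.093, -0.995]]
contact_force: [0.4, -0.4, 0.6]
opening: -0.0
```

{"name": "apply_moves", "arguments": {"moves": [[1, [0, 0, 0], 0], [1, [0, 0, 0], 0]]}}

```text
t: 29.0
eef_pos: [0.5615, -0.1196, 0.0689]
tcp_rot: [[0.072, -0.992, -0.101], [-0.997, -0.075, 0.033], [-0.04, 0.098, -0.994]]
contact_force: [0.0, -0.3, 1.0]
opening: -0.0003
```

{"name": "apply_moves", "arguments": {"moves": [[1, [0, 0.04, 0], 0], [1, [0, 0, 0], 0]]}}

```text
t: 29.25
eef_pos: [0.5191, -0.1199, 0.0704]
tcp_rot: [[0.074, -0.992, -0.106], [-0.996, -0.078, 0.035], [-0.043, 0.103, -0.994]]
contact_force: [0.6, 0.5, -0.3]
opening: -0.0001
```

{"name": "apply_moves", "arguments": {"moves": [[1, [0, -0.04, 0], 0], [1, [0, 0, 0], 0]]}}

```text
t: 29.5
eef_pos: [0.5596, -0.1148, 0.0656]
tcp_rot: [[0.075, -0.992, -0.106], [-0.996, -0.079, 0.036], [-0.044, 0.103, -0.994]]
contact_force: [0.2, -0.7, 0.2]
opening: 0.0001
```

```bash
cat > ob.py <<'E'
from bench import ctrl
import numpy as np
np.set_printoptions(precision=3,suppress=True)
s=ctrl.observe();print(s["t"],s["qpos"],s["joint_velocities"],s["eef_pos"],s["tcp_rot"][:,2],s["effort"])
E
python3 ob.py
```

```text
29.5 [-23.418  24.439  94.247  -0.595  67.723  62.397] [-0.434 -2.404  3.872 -0.812  1.318 -0.012] [ 0.56  -0.115  0.066] [-0.106  0.036 -0.994] [  0.141 -44.181 -28.672   0.067   0.313   0.074]
```

{"name": "apply_moves", "arguments": {"moves": [[1, [0, 0, 0], 0], [1, [0, 0, 0], 0]]}}

```text
t: 29.75
eef_pos: [0.5593, -0.1138, 0.0654]
tcp_rot: [[0.076, -0.991, -0.107], [-0.996, -0.081, 0.036], [-0.044, 0.104, -0.994]]
contact_force: [0.4, 0.2, 0.2]
opening: 0.0001
```

```bash
python3 ob.py
```

```text
29.75 [-23.337  24.423  94.302  -0.594  67.727  62.397] [ 0.19  -0.089  0.32   0.081  0.09   0.02 ] [ 0.559 -0.114  0.065] [-0.107  0.036 -0.994] [  0.113 -44.761 -28.204  -0.019   0.442   0.002]
```

{"name": "apply_moves", "arguments": {"moves": [[1, [0, 0, 0], 0], [1, [0, 0, 0], 0]]}}

```text
t: 30.0
eef_pos: [0.5589, -0.1138, 0.0657]
tcp_rot: [[0.076, -0.991, -0.107], [-0.996, -0.08, 0.036], [-0.044, 0.104, -0.994]]
contact_force: [-0.1, -0.7, -0.2]
opening: -0.0002
```

```bash
python3 ob.py
```

```text
30.0 [-23.352  24.337  94.378  -0.599  67.729  62.395] [-0.189 -0.289  0.195  0.03  -0.025 -0.017] [ 0.559 -0.114  0.066] [-0.107  0.036 -0.994] [  0.066 -44.867 -28.119  -0.03    0.46   -0.   ]
```

{"name": "apply_moves", "arguments": {"moves": [[1, [0, 0, 0.03], 0], [1, [0, 0, 0], 0]]}}

```text
t: 30.25
eef_pos: [0.5557, -0.113, 0.036]
tcp_rot: [[0.076, -0.991, -0.106], [-0.996, -0.08, 0.035], [-0.043, 0.103, -0.994]]
contact_force: [0.4, -0.2, -0.2]
opening: 0.0
```

```bash
python3 ob.py
```

```text
30.25 [-23.407  26.495  95.384  -0.619  64.51   62.405] [-0.014 -2.869 -3.65   0.143  0.038 -0.053] [ 0.556 -0.113  0.036] [-0.106  0.035 -0.994] [ -0.195 -45.15  -27.407  -0.045   0.209   0.001]
```

{"name": "apply_moves", "arguments": {"moves": [[1, [0.005, -0.025, 0], 0], [1, [0, 0, 0], 0]]}}

```text
t: 30.5
eef_pos: [0.5823, -0.1167, 0.0354]
tcp_rot: [[0.076, -0.992, -0.104], [-0.996, -0.08, 0.034], [-0.042, 0.101, -0.994]]
contact_force: [-0.3, 0.5, -0.3]
opening: 0.0002
```

```bash
python3 ob.py; python3 pic.py 13 top side; python3 up.py 12 232 147 495 127
```

```text
30.5 [-22.735  29.76   90.776  -0.537  65.728  63.042] [-0.265 -2.111  2.203 -0.261  1.16  -0.093] [ 0.582 -0.117  0.035] [-0.104  0.034 -0.994] [  0.102 -46.755 -27.828   0.02    0.338   0.033]
(array([ 0.62233782, -0.06753265]), (668.5926513671875, -73.10589599609375), (135.03553771972656, 298.45635986328125), 0.05538594722747803)
30.6 [ 0.58101533 -0.11634741  0.03512583] [-0.66997757  0.00723197  0.41434758]
w 0.19676102048848979 yaw 4.4788872525682475 ctr [ 0.68057373 -0.03926588] dock [0.0368472  0.00250606] RL tcp [0.60868412 0.03334187] RR tcp [ 0.62086643 -0.12218173]
front corner dock [0.09118472 0.10286757]
front corner dock [ 0.09250728 -0.09712805]
```

View pics/top13.png

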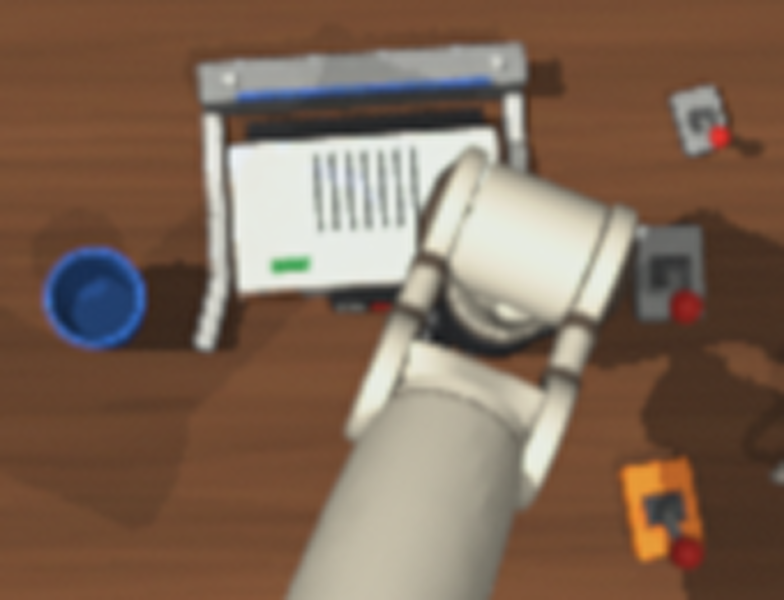

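View pics/side13.png

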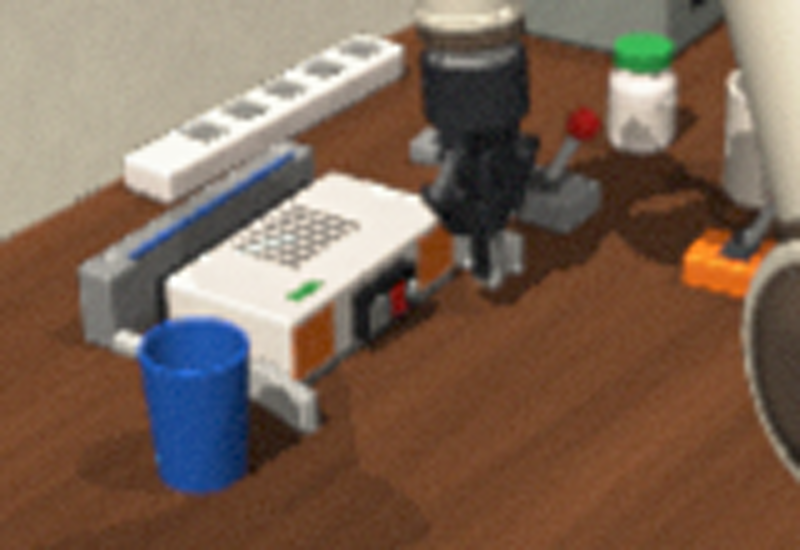

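{"name": "apply_moves", "arguments": {"moves": [[1, [0, 0.005, -0.03], 0], [1, [0, 0, -0.03], 0], [1, [0, 0, -0.03], 0], [1, [0, 0, -0.03], 0], [1, [0, 0, 0], 0]]}}

```text
t: 31.22
eef_pos: [0.5854, -0.1205, 0.1602]
tcp_rot: [[0.075, -0.991, -0.107], [-0.996, -0.079, 0.035], [-0.043, 0.104, -0.994]]
contact_force: [-0.6, 0.6, 0.3]
opening: 0.0002
```

{"name": "apply_moves", "arguments": {"moves": [[1, [0, 0, 0.06], 0], [1, [0, 0, 0.05], 0], [1, [0, 0, 0], 0]]}}

```text
t: 31.6
eef_pos: [0.5714, -0.1161, 0.0477]
tcp_rot: [[0.075, -0.991, -0.108], [-0.996, -0.079, 0.035], [-0.044, 0.105, -0.994]]
contact_force: [-1.0, -0.3, -0.1]
opening: 0.0001
```

{"name": "apply_moves", "arguments": {"moves": [[1, [0.008, -0.03, 0.003], 0], [1, [0, -0.008, 0.0], 0], [1, [0, -0.002, 0], 0], [1, [0, -0.002, 0], 0]]}}

```text
t: 32.1
eef_pos: [0.6148, -0.121, 0.0444]
tcp_rot: [[0.075, -0.992, -0.106], [-0.996, -0.079, 0.034], [-0.042, 0.103, -0.994]]
contact_force: [0.7, 0.2, -0.2]
opening: -0.0001
```

{"name": "apply_moves", "arguments": {"moves": [[1, [0, -0.002, 0], 0], [1, [0, -0.002, 0], 0]]}}

```text
t: 32.35
eef_pos: [0.6173, -0.1209, 0.0448]
tcp_rot: [[0.076, -0.991, -0.109], [-0.996, -0.08, 0.034], [-0.042, 0.106, -0.993]]
contact_force: [-9.9, -1.9, 4.6]
opening: 0.0002
```

{"name": "apply_moves", "arguments": {"moves": [[1, [0, -0.002, 0], 0]]}}

```text
t: 32.48
eef_pos: [0.6172, -0.1209, 0.0448]
tcp_rot: [[0.076, -0.991, -0.115], [-0.996, -0.08, 0.034], [-0.043, 0.112, -0.993]]
contact_force: [-9.1, -0.3, 6.6]
opening: -0.0003
```

{"name": "apply_moves", "arguments": {"moves": [[1, [0, -0.002, 0], 0]]}}

```text
t: 32.6
eef_pos: [0.6171, -0.1209, 0.0448]
tcp_rot: [[0.076, -0.99, -0.12], [-0.996, -0.08, 0.034], [-0.043, 0.117, -0.992]]
contact_force: [-8.5, -0.2, 6.0]
opening: -0.0002
```

{"name": "apply_moves", "arguments": {"moves": [[1, [0, -0.0035, 0], 0]]}}

```text
t: 32.72
eef_pos: [0.6172, -0.1208, 0.0449]
tcp_rot: [[0.076, -0.989, -0.13], [-0.996, -0.081, 0.034], [-0.044, 0.126, -0.991]]
contact_force: [-17.0, -2.6, 13.0]
opening: -0.0003
```

```bash
python3 ob.py
```

```text
32.725 [-21.634  34.353  82.862  -0.97   70.435  64.241] [ 0.723  2.989 -4.276 -1.38   5.395  0.996] [ 0.617 -0.121  0.045] [-0.13   0.034 -0.991] [  2.93  -47.478 -31.491   1.955  -4.103  -0.03 ]
```

{"name": "apply_moves", "arguments": {"moves": [[1, [0, 0.036, 0], 0], [1, [-0.052, 0, 0], 0], [1, [-0.052, 0, 0], 0], [1, [-0.052, 0, 0], 0], [1, [0, -0.022, 0], 0], [1, [0, 0, 0], 0]]}}

```text
t: 33.48
eef_pos: [0.5906, 0.0371, 0.0549]
tcp_rot: [[0.073, -0.989, -0.127], [-0.996, -0.078, 0.035], [-0.044, 0.124, -0.991]]
contact_force: [-0.6, 0.0, -0.3]
opening: -0.0
```

{"name": "apply_moves", "arguments": {"moves": [[1, [0.002, -0.012, 0.009], 0], [1, [0, -0.002, 0.001], 0], [1, [0, -0.002, 0], 0]]}}

```text
t: 33.85
eef_pos: [0.604, 0.0359, 0.0429]
tcp_rot: [[0.072, -0.989, -0.129], [-0.996, -0.077, 0.035], [-0.045, 0.126, -0.991]]
contact_force: [-0.9, -0.4, 0.4]
opening: -0.0
```

{"name": "apply_moves", "arguments": {"moves": [[1, [0, -0.003, 0], 0], [1, [0, -0.003, 0], 0]]}}

```text
t: 34.1
eef_pos: [0.6062, 0.036, 0.0426]
tcp_rot: [[0.071, -0.988, -0.139], [-0.996, -0.077, 0.035], [-0.045, 0.136, -0.99]]
contact_force: [-14.3, -2.0, 13.1]
opening: -0.0002
```

{"name": "apply_moves", "arguments": {"moves": [[1, [0, 0.04, 0], 0], [1, [0, 0.06, -0.06], 0], [1, [0, 0.06, -0.06], 0], [1, [0, 0.03, -0.06], 0], [1, [0, 0, 0], 0]]}}

```text
t: 34.72
eef_pos: [0.4692, 0.0179, 0.2112]
tcp_rot: [[0.071, -0.988, -0.138], [-0.997, -0.076, 0.035], [-0.045, 0.135, -0.99]]
contact_force: [-0.1, -0.1, -1.0]
opening: -0.0001
```

```bash
python3 pic.py 14 top side; python3 - <<'E'
import numpy as np,cv2
c=np.load("top14.npz");cv2.imwrite("pics/t14z.png",cv2.resize(c["frame"][125:180,225:315,::-1],(800,489),interpolation=cv2.INTER_CUBIC))
d=np.load("side14.npz");cv2.imwrite("pics/s14z.png",cv2.resize(d["frame"][165:225,180:270,::-1],(800,533),interpolation=cv2.INTER_CUBIC))
E
```

```text
(array([ 0.62508358, -0.01818664]), (679.5809936523438, -39.182411193847656), (110.60479736328125, 237.22650146484375), 3.940361261367798)
34.825 [0.46722326 0.0185936  0.2064059 ] [-0.47041506 -0.34084316 -1.20835184]
```

View pics/t14z.png

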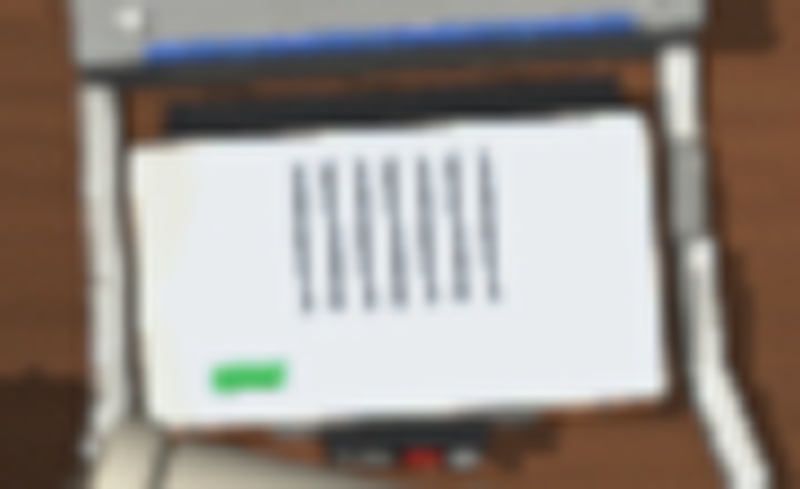

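View pics/s14z.png

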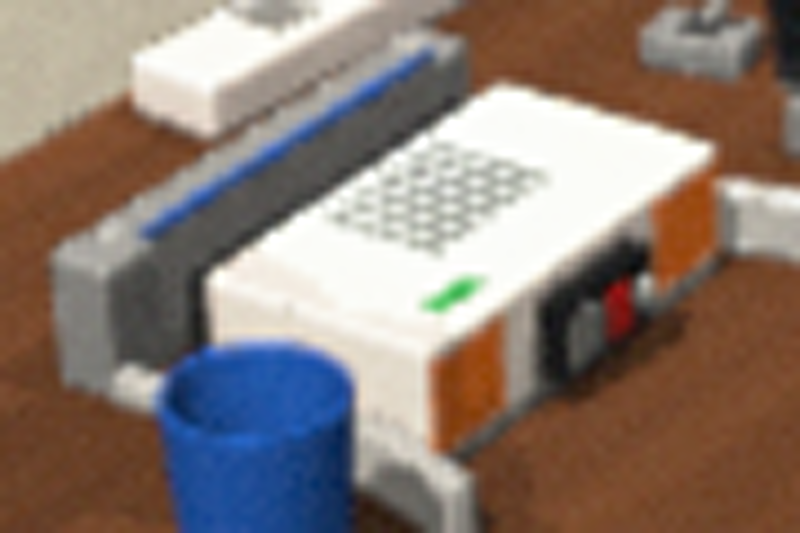

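View pics/top14.png

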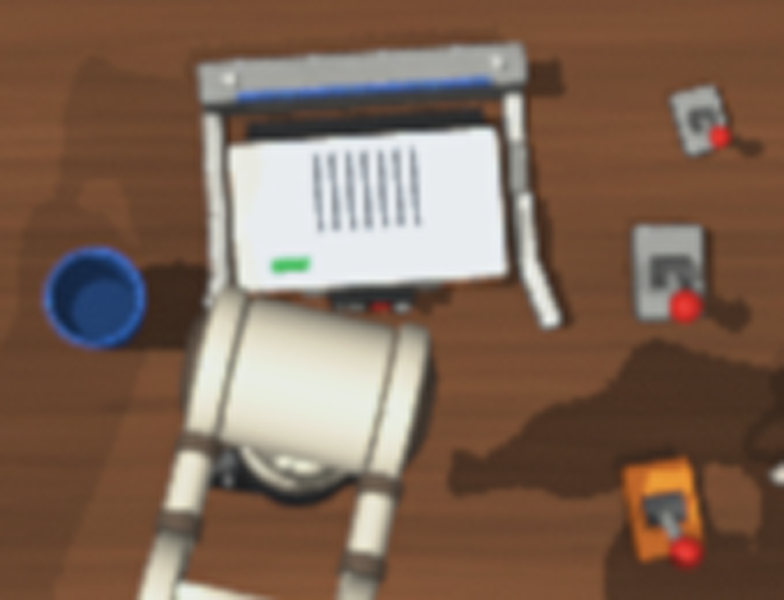

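```bash
python3 - <<'E'
import numpy as np
np.set_printoptions(precision=4,suppress=True,linewidth=150)
def cloud(f):
    c=np.load(f);Z=c["range_z"];K=c["camera_matrix"];E=c["extrinsics"]
    v,u=np.mgrid[:384,:512]
    P=np.stack([(u-K[0,2])/K[0,0]*Z,(v-K[1,2])/K[1,1]*Z,Z],-1)
    return P@E[:3,:3].T+E[:3,3],Z,c
b=np.radians(4.1);D=np.array([[np.cos(b),-np.sin(b)],[np.sin(b),np.cos(b)]])
for f in("top0.npz","top14.npz"):
    P,Z,c=cloud(f);print(f)
    for u in (250,262,268,274,285):
        col=P[128:150,u];d=(col[:,:2]-[.644,-.0444])@D
        print(u);print(np.c_[np.arange(128,150),d*1000,col[:,2]*1000].round(1)[:, :].tolist())
E
```

```text
top0.npz
250
[[128.0, 134.1, 63.1, 65.1], [129.0, 130.1, 63.3, 67.2], [130.0, 127.5, 63.6, 63.3], [131.0, 126.4, 63.8, 52.5], [132.0, 126.5, 63.9, 35.9], [133.0, 125.0, 64.1, 26.5], [134.0, 124.9, 64.3, 10.2], [135.0, 124.0, 64.5, -2.5], [136.0, 109.0, 65.0, 51.8], [137.0, 106.9, 65.2, 45.4], [138.0, 103.2, 65.4, 46.1], [139.0, 99.1, 65.7, 49.1], [140.0, 95.7, 65.9, 48.4], [141.0, 93.0, 66.2, 44.4], [142.0, 90.7, 66.4, 38.5], [143.0, 88.0, 66.6, 34.0], [144.0, 85.4, 66.9, 29.3], [145.0, 86.8, 67.1, 3.1], [146.0, 84.1, 67.3, -1.6], [147.0, 80.5, 67.6, -1.8], [148.0, 77.2, 67.8, -3.0], [149.0, 73.8, 68.1, -4.6]]
262
[[128.0, 133.5, 21.7, 54.8], [129.0, 128.2, 22.2, 63.1], [130.0, 127.4, 22.0, 50.5], [131.0, 127.0, 21.9, 36.4], [132.0, 128.4, 21.4, 13.4], [133.0, 124.7, 21.7, 13.8], [134.0, 125.4, 21.4, -6.3], [135.0, 110.3, 23.2, 48.4], [136.0, 107.3, 23.4, 46.4], [137.0, 104.7, 23.5, 41.6], [138.0, 100.9, 23.8, 43.2], [139.0, 95.5, 24.4, 52.6], [140.0, 92.7, 24.5, 48.9], [141.0, 92.5, 24.3, 32.4], [142.0, 92.2, 24.1, 15.4], [143.0, 92.4, 23.8, -4.4], [144.0, 88.8, 24.1, -4.3], [145.0,
[... 4330 characters left out ...]
3, -14.2, 65.6], [148.0, 59.5, -14.2, 61.9], [149.0, 55.7, -13.8, 63.7]]
285
[[128.0, 125.3, -56.7, 66.7], [129.0, 125.3, -57.7, 50.7], [130.0, 125.7, -58.9, 32.8], [131.0, 126.4, -60.2, 12.7], [132.0, 125.4, -60.8, 0.7], [133.0, 111.3, -56.7, 50.7], [134.0, 110.4, -57.4, 37.9], [135.0, 104.8, -56.3, 48.1], [136.0, 99.6, -55.4, 56.5], [137.0, 98.9, -56.2, 42.4], [138.0, 94.0, -55.4, 49.7], [139.0, 87.9, -54.1, 62.9], [140.0, 84.9, -54.1, 60.4], [141.0, 80.4, -53.4, 65.7], [142.0, 77.0, -53.1, 65.3], [143.0, 74.6, -53.3, 59.7], [144.0, 71.0, -53.0, 60.4], [145.0, 68.9, -53.3, 53.2], [146.0, 62.6, -51.9, 68.2], [147.0, 61.2, -52.5, 57.0], [148.0, 56.9, -51.8, 61.7], [149.0, 53.6, -51.6, 61.0]]
```

{"name": "apply_moves", "arguments": {"moves": [[1, [0.049, -0.01, 0], 0], [1, [0.049, -0.01, 0], 0], [1, [0.049, -0.01, 0], 0], [1, [0.049, -0.01, 0], 0], [1, [0.049, -0.01, 0], 0], [1, [0.049, -0.01, 0], 0], [1, [0, 0, 0], 0]]}}

```text
t: 35.7
eef_pos: [0.5452, -0.2746, 0.1652]
tcp_rot: [[0.072, -0.983, -0.167], [-0.995, -0.082, 0.05], [-0.062, 0.162, -0.985]]
contact_force: [-0.7, 0.6, -0.8]
opening: -0.0001
```

```bash
python3 ob.py
```

```text
35.7 [-36.404  25.345  80.949  -3.404  83.156  49.837] [ 2.043 -0.061  2.376  1.573  0.962  0.116] [ 0.545 -0.275  0.165] [-0.167  0.05  -0.985] [ -1.736 -48.629 -32.566  -0.489   0.453  -0.118]
```

{"name": "apply_moves", "arguments": {"moves": [[1, [0, 0, 0.04], 0], [1, [0, 0, 0.038], 0], [1, [0, 0, 0], 0]]}}

```text
t: 36.08
eef_pos: [0.53, -0.2674, 0.0816]
tcp_rot: [[0.072, -0.982, -0.173], [-0.995, -0.083, 0.056], [-0.069, 0.168, -0.983]]
contact_force: [0.3, 0.4, 0.1]
opening: 0.0003
```

```bash
python3 pic.py 15 top side
```

```text
(array([ 0.61706529, -0.16687421]), (679.7886962890625, -28.866310119628906), (108.81185150146484, 216.603271484375), 3.9019765853881836)
36.175 [ 0.53282539 -0.26942676  0.08575303] [0.54795296 0.02082278 0.89066786]
```

View pics/side15.png

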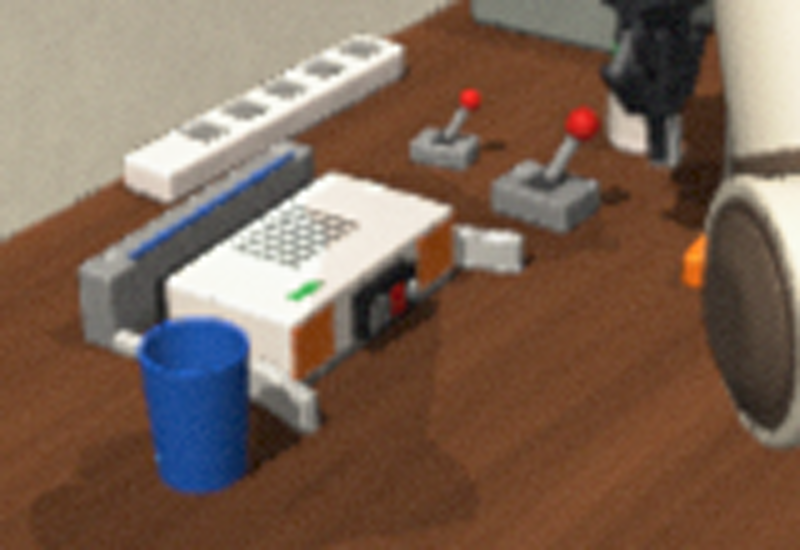

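{"name": "apply_moves", "arguments": {"moves": [[1, [0.002, -0.02, -0.003], 0], [1, [0.001, -0.012, -0.002], 0], [1, [0.001, -0.008, -0.001], 0], [1, [0.001, -0.008, -0.001], 0], [1, [0.001, -0.008, -0.001], 0]]}}

```text
t: 36.8
eef_pos: [0.5955, -0.2729, 0.0932]
tcp_rot: [[0.075, -0.985, -0.159], [-0.996, -0.083, 0.044], [-0.056, 0.155, -0.986]]
contact_force: [-1.8, -0.1, 1.8]
opening: -0.0001
```

{"name": "apply_moves", "arguments": {"moves": [[1, [0, -0.01, 0.002], 0], [1, [0, -0.01, 0.001], 0], [1, [0, -0.01, 0], 0], [1, [0, -0.01, 0], 0]]}}

```text
t: 37.3
eef_pos: [0.6369, -0.2694, 0.0832]
tcp_rot: [[0.074, -0.985, -0.158], [-0.996, -0.082, 0.044], [-0.056, 0.155, -0.986]]
contact_force: [-1.6, -0.5, 0.5]
opening: -0.0001
```

{"name": "apply_moves", "arguments": {"moves": [[1, [0, -0.006, 0], 0], [1, [0, -0.004, 0], 0]]}}

```text
t: 37.55
eef_pos: [0.6471, -0.2684, 0.0808]
tcp_rot: [[0.075, -0.984, -0.161], [-0.996, -0.083, 0.044], [-0.056, 0.157, -0.986]]
contact_force: [-10.9, -0.3, 5.0]
opening: 0.0001
```

```bash
python3 pic.py 16 side top
```

```text
(array([ 0.62719168, -0.16586125]), (540.956787109375, -216.230712890625), (116.76290893554688, 289.63165283203125), -25.60100555419922)
37.65 [ 0.64678447 -0.26842521  0.08087174] [-3.72207501 -0.67274445  0.83092098]
```

View pics/side16.png

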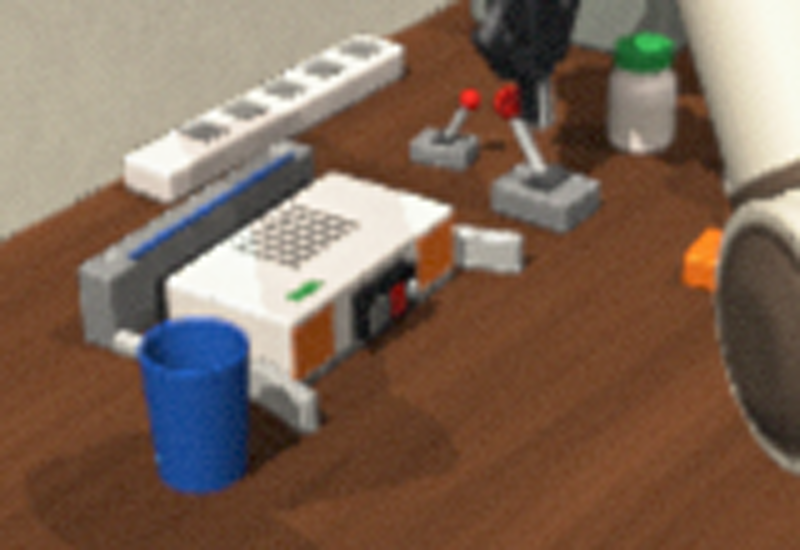

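{"name": "apply_moves", "arguments": {"moves": [[1, [0, 0.03, 0], 0], [1, [0, 0.03, 0], 0], [1, [0, 0, -0.05], 0], [1, [0, 0, -0.05], 0], [1, [0, 0.05, -0.02], 0], [1, [0, 0.05, 0], 0], [1, [0, 0, 0], 0], [1, [0, 0, 0], 0]]}}

```text
t: 38.65
eef_pos: [0.5052, -0.2854, 0.2255]
tcp_rot: [[0.075, -0.984, -0.159], [-0.995, -0.083, 0.048], [-0.06, 0.155, -0.986]]
contact_force: [-0.2, 0.7, -0.0]
opening: -0.0001
```

```bash
python3 pic.py 17 side top; python3 - <<'E'
import numpy as np,cv2
from h import *
for n,k in (("top","top17.npz"),("side","side17.npz")):
    c=np.load(k);hsv=cv2.cvtColor(c["frame"],cv2.COLOR_RGB2HSV)
    red=(((hsv[...,0]<6)|(hsv[...,0]>174))&(hsv[...,1]>180)&(hsv[...,2]>80)).astype(np.uint8)
    _,l,st,ce=cv2.connectedComponentsWithStats(red)
    for i in range(1,len(st)):
        if st[i,4]>8: print(n,ce[i],st[i,4],cast(c,ce[i],.083))
E
```

```text
(array([ 0.61152207, -0.20967912]), (679.88037109375, -28.86150360107422), (108.71331787109375, 216.45762634277344), 3.8187355995178223)
38.75 [ 0.50532581 -0.28529669  0.2249476 ] [ 0.0049556   0.55911213 -0.6056183 ]
top [346.  139.5] 12 [[ 0.73003014 -0.29781333  0.083     ]]
top [337.2        155.54285714] 35 [[ 0.67498541 -0.26714993  0.083     ]]
side [271.45454545 159.75757576] 33 [[ 0.67350297 -0.26956239  0.083     ]]
side [263.64285714 159.28571429] 14 [[ 0.7005595  -0.25535577  0.083     ]]
side [249.25       198.91666667] 12 [[0.55407695 0.02128484 0.083     ]]
```

View pics/side17.png

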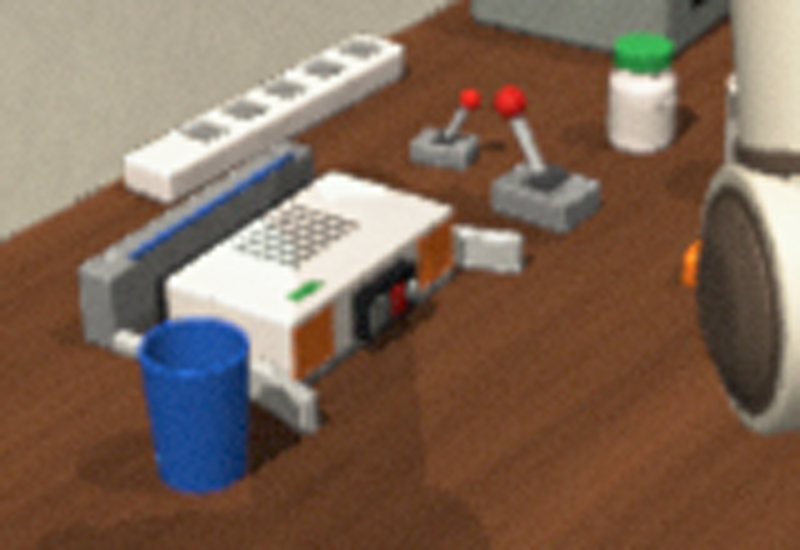

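View pics/top17.png

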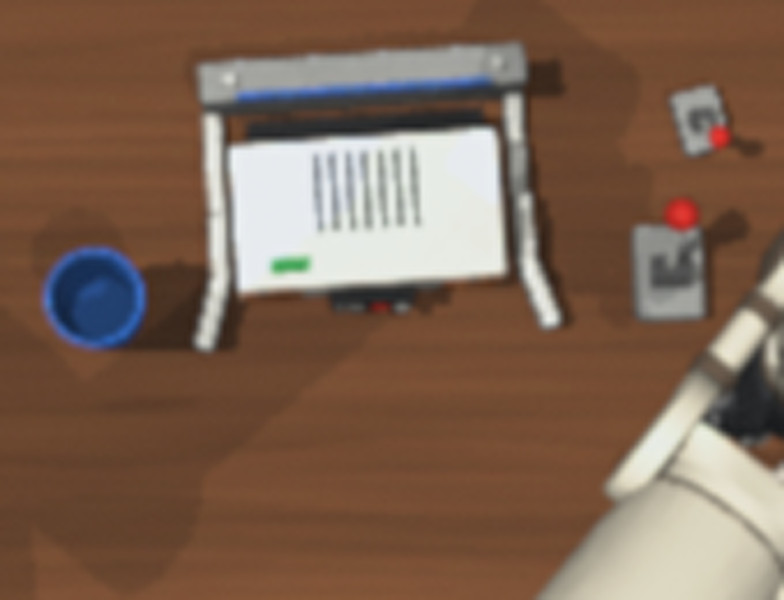

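```bash
python3 - <<'E'
import numpy as np,cv2
from h import *
c=np.load("top17.npz");g=cv2.cvtColor(c["frame"],cv2.COLOR_RGB2GRAY).astype(float)
b=np.radians(4.1);D=np.array([[np.cos(b),-np.sin(b)],[np.sin(b),np.cos(b)]])
F=[];B=[]
for u in range(246,294,1):
    col=g[130:150,u]
    # unit front: crossing 120 
    j=np.where((col[:-1]<120)&(col[1:]>=120))[0][-1]; v=130+j+(120-col[j])/(col[j+1]-col[j])
    F.append((cast(c,(u,v),.06)[0,:2]-[.644,-.0444])@D*1000)
    c0=np.load("top0.npz")
F=np.array(F);p=np.polyfit(F[:,1],F[:,0],1);r=F[:,0]-np.polyval(p,F[:,1]);k=abs(r)<1.5
p=np.polyfit(F[k,1],F[k,0],1);print("front x at y=+70,0,-70",np.polyval(p,[70,0,-70]),k.sum())
# bar near face: depth median from top0 + top frames
for f in ("top0","top1","top3","top4","top2" ,"top5"):
    try:c=np.load(f+".npz")
    except Exception: continue
    Z=c["range_z"];K=c["camera_matrix"];E=c["extrinsics"];v,u=np.mgrid[:384,:512]
    P=np.stack([(u-K[0,2])/K[0,0]*Z,(v-K[1,2])/K[1,1]*Z,Z],-1)@E[:3,:3].T+E[:3,3]
    d=(P[...,:2]-[.644,-.0444])@D*1000;z=P[...,2]*1000
    m=(d[...,0]>85)&(d[...,0]<100)&(abs(d[...,1])<48)&(z>10)&(z<38)
    q=np.polyfit(d[m][:,1],d[m][:,0],1);print(f,m.sum(),np.polyval(q,[70,0,-70]))
    # brass front faces
    for s in(1,-1):
        n=(d[...,0]>76)&(d[...,0]<96)&(abs(d[...,1]-s*70)<13)&(z>14)&(z<30);print(s,n.sum(),np.median(d[n][:,0]))
E
```

```text
front x at y=+70,0,-70 [93.53480585 93.23384531 92.93288476] 48
top0 42 [93.10975747 92.70807297 92.30638848]
1 2 85.80688808376252
-1 5 84.83324899693467
top1 46 [93.58088516 92.68014637 91.77940758]
1 3 86.68673020234323
-1 7 84.76925973805301
top3 41 [93.29809371 92.73310446 92.16811522]
1 4 85.93515919856361
-1 7 84.34683917685354
top4 43 [93.18258802 92.59842195 92.01425588]
1 3 87.06694818668582
-1 7 84.71808301781716
top5 38 [93.38230445 92.6548966  91.92748874]
1 4 85.84036770889279
-1 8 84.53984540390113
```

```bash
python3 -c "
from bench import ctrl
print(ctrl.finish_job())"
```

```text
the job is handed in; nothing more can be done
None
```

The power unit is in its dock with both contacts judged home, the supply switch is thrown on, and the job was handed in at about 39 s of the 72 s allowed.

- **Pushing:** I pushed the rear left and right corners in turn, keeping clear of the socket panel. The unit stayed within roughly 6° of the dock's line. Forces were mostly 4–11 N; at the end both corners stood still under 19–21 N total push.
- **Contacts:** I judged them home from position and feel, because the brass cannot be seen once the unit covers it. The unit's front face measured 93.5 mm (left) and 92.9 mm (right) from the bay mouth. The bar face measured about 93.3 and 92.1 mm, so they agree to within about 1 mm and are parallel.
- **Switch:** I threw the larger grey switch until its end stop. Its red ball moved from x = 0.606 to x = 0.674, about 68 mm, which is full travel. The orange switch and the small grey one were not touched.

**What went less well:**
- One right-corner push peaked at about 24 N in total, close to the 25 N limit.
- The tool slowly tilted towards the robot, up to about 10°, and I could not correct it. The last pushes therefore bore nearer the unit's top edge than the 35 mm mark.
- A few pushes landed 9–12 mm outward of the marking centre.

The pen pot and small grey switch show no movement in the last pictures. I did not measure the other bystanders at the end.

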